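# Sort the shift's samples into magazine and specimen trays

## Robot

A 6-joint arm with a two-finger parallel gripper is mounted at the origin on a cart in front of the work surface, level with it; the furniture and walls round the work are solid. World frame = base frame: x ahead of the robot, y to its left, z up, the work surface at z = 0. Lengths are in m, angles in degrees, forces in N, time in s.
With the tool pointing down it reaches from about 0.375 to 0.9 m from the base axis. Payload 3.1 kg.
Tool frame: the origin (TCP) lies midway between the tips of the shut fingers; the grasp point (between the pads) lies 19 mm behind it; z points along the fingers, y is the line along which they close (so a half turn about z gives the same grasp; the last joint's range is limited). The gripper opens to 87 mm and grips with 3 to 60 N. Pads are 19 mm wide; open, the fingers measure 117 mm over their backs; the gripper's body (75 mm by 190 mm) begins 51 mm behind the grasp point.
Start: joints at [53.085, 30.224, 82.088, -0, 67.689, -10.227], TCP at [0.281, 0.558, 0.201] pointing down, gripper open.
Joint ranges: [-176.69, 176.69], [-43.24, 126.21], [12.49, 139.97], [-82, 262], [0, 151.66], [-163.58, 163.58]. Speed limits (degrees/s): [159.86, 159.86, 180, 180, 180, 180].

## Interface

Orientations are given as a 3x3 rotation matrix whose columns are the frame's x, y, z axes.
In Python, from rig import read_state, optics, bot gives the robot as it stands. The module is installed in compiled form; this text tells all that it offers.
- The arm moves only by the tool send_rows, never from a script. Its argument "commands" is a list of rows, each a list of 7 numbers: the turn, a rotation vector about the tool's x, y, z in units of 5 degrees (1.0 is 5 degrees), then the shift along the tool's x, y, z in units of 30 mm (1.0 is 30 mm), then the opening, from 0 (shut) to 1 (fully open). In form: [[rx, ry, rz, tx, ty, tz, gripper], ...]. A call has 1 to 20 rows; each row is the pose to reach, as a shift and turn from the pose commanded when the call began, along the tool's axes at that moment; what a row does not reach only later rows make up. A row lasts 1/12 s, in which the tool goes at most 41.7 mm and 7.16 degrees, less where a joint would pass 70% of its speed; a pose out of reach is approached as far as the arm can. A call with a gripper value outside its range is refused whole. The fingers move at their own pace and stop on an object; the grip force is fixed at half the most. Time passes only in rows, so rows that repeat a pose let the fingers close. It gives the time, the measured TCP pose, the force, the opening and the grip force at its end, in the units of the state.
- read_state(): the state, without advancing time (a new reading comes with each control period).
- optics.capture(name): name is "scene" or "top"; returns a dict with "image" (420x560x3 uint8, blue, green, red), "intrinsics" (3x3 intrinsics, pixels), "extrinsics" (4x4, takes a point from world to camera coordinates). Camera axes: x right, y down, z forward; pixel columns grow to the right and rows downward; lengths in m; the calibration is good to about 2 mm. A picture is of the moment at which its call begins. There is no depth.
- bot.hand_in(): hands the job in; it is judged then, once.
The state is a dict: "time_s": time; "joint_positions": joint angles; "qvel": joint speeds; "tau": joint torques, N m; "position": TCP position; "tcp_rot": TCP orientation; "force": force on the tool from outside, world axes, zero at the start; "moment": the same for the moment, N m; "opening": opening from 0.0 (shut) to 1.0 (fully open); "grasp_force": force on a finger pad.
Only numpy, scipy, OpenCV 4.12 (cv2) and the standard library are available. Lean on these libraries where they do the work, as an engineer would, in place of code of your own. Each camera call takes 0.05 s, during which the arm holds its last target. There are 200 camera calls.

## Task

Sort the mixed shift samples on the bench. Load the pale and the dark pressed pellet, in either order, and then the green drift monitor on top of them into the spring magazine, pushing each disc flat down against the follower until it snaps under the catches (the top disc is measured first, and that must be the monitor). Stand each test cube in the free bay of the tray that holds the cylinder of its own colour, pale with pale and dark with dark, and leave both cylinders standing in place.

Things in the scene. Friction and masses are not known exactly. Their poses are not given: they have to be found in the camera images.
- pellet_pale: steel ring 51.5 mm across, 12 mm high, lying flat, filled flush with a pale beige pressed powder; 70 g. Origin at the centre of its underside. Goes into the magazine. Laid in its mouth, a disc rests on the catch noses with its underside about 79 mm above the magazine's origin, a few mm clear of what lies below, until it is pushed through.
- pellet_dark: steel ring 51.5 mm across, 12 mm high, lying flat, filled flush with an almost black pressed powder; 70 g. Origin at the centre of its underside. Goes into the magazine: push until its top is 2 mm or more below the catch undersides (5 to 15 N, best with closed fingertips on its middle); the catches snap over it and it springs back up against them.
- monitor: steel ring 51.5 mm across, 12 mm high, lying flat, filled flush with bright green glass (the drift monitor); 70 g. Origin at the centre of its underside. Goes into the magazine last, so that it lies there with its underside 60 mm above the magazine's origin and the two pellets at 48 and 36 mm.
- cube_pale: pale beige concrete cube, 40 mm, 150 g, standing on the bench; origin at the centre of its underside, x and y square to its sides. Belongs in tray_pale.
- cube_dark: dark grey concrete cube, 40 mm, 150 g, standing on the bench; origin at the centre of its underside, x and y square to its sides. Belongs in tray_dark.
- magazine: fixed magazine, base 112 (x) x 86 (y) mm, 94 mm high; origin under the centre, bore on z. Two curved shells at +x and -x form a bore 54 mm wide, flared above 82 mm to 69 mm; open to +y and -y in 35 mm slots for the fingers. Sprung catch noses stick 4 mm over a disc's edge, undersides at 72 mm, steep tops up to 82 mm. White follower at 71.5 mm, pushes up 4 to 10 N, travel 44 mm.
- tray_pale: low dark-blue tray, 74 x 144 mm, fixed; origin at the centre of its underside. Floor 4 mm, walls 4 mm thick, 18 mm high; two bays 66 x 66 mm inside along its y: one at y = +35 mm, taken by a pale cylinder, and a free one at y = -35 mm. Both trays look alike but for the cylinder; this one is for the pale cube.
- tray_dark: low dark-blue tray, 74 x 144 mm, fixed; origin at the centre of its underside. Floor 4 mm, walls 4 mm thick, 18 mm high; two bays 66 x 66 mm inside along its y: one at y = +35 mm, taken by a dark cylinder, and a free one at y = -35 mm. Both trays look alike but for the cylinder; this one is for the dark cube.
- cylinder_pale: pale beige concrete cylinder, 36 mm across, 50 mm high, standing loose in one bay of tray_pale; origin at the centre of its underside. Leave it there.
- cylinder_dark: dark grey concrete cylinder, 36 mm across, 50 mm high, standing loose in one bay of tray_dark; origin at the centre of its underside. Leave it there.
There are look-alikes about, which are no part of the job. Leave any red look-alike of the cube_pale alone.

How it is judged (in metres and radians):
At the end, for the whole second after the job is handed in: All three discs flat under the magazine's catches: monitor underside 56 to 64.5 mm above its origin, both pellets below (30 to 54 mm). Each cube flat in the free bay of the tray with its colour's cylinder (within 18 mm of the bay centre each way). Both cylinders upright in place. All at rest (horizontal distance between each of monitor, pellet_pale, pellet_dark and magazine below 0.006 m and z of monitor in the frame of magazine between 0.056 and 0.0645 m and angle between each of monitor, pellet_pale, pellet_dark's own z axis and vertical below 0.1 rad and linear speed of each of monitor, pellet_pale, pellet_dark, cube_pale, cube_dark below 0.02 m/s and z of pellet_pale in the frame of magazine between 0.03 and 0.054 m and z of pellet_dark in the frame of magazine between 0.03 and 0.054 m and x of cube_pale in the frame of tray_pale between -0.018 and 0.018 m and y of cube_pale in the frame of tray_pale between -0.053 and -0.017 m and z of cube_pale in the frame of tray_pale between -0.002 and 0.009 m and angle between each of cube_pale, cube_dark, cylinder_pale, cylinder_dark's own z axis and vertical below 0.12 rad and x of cube_dark in the frame of tray_dark between -0.018 and 0.018 m and y of cube_dark in the frame of tray_dark between -0.053 and -0.017 m and z of cube_dark in the frame of tray_dark between -0.002 and 0.009 m); the robot touches nothing.
It fails at once if a cylinder that already stands in its tray is knocked over or shifted by more than 20 mm (distance of any of cylinder_pale, cylinder_dark from where it was at the start of the episode above 0.02 m or angle between any of cylinder_pale, cylinder_dark's own z axis and vertical above 0.35 rad).
It also fails if it takes over 131 s, if anything falls off the work surface, if the arm or the gripper's body presses on something with over 40 N, if the wrist force passes 120 N, or if a joint passes its speed limit or range.

## Working session

There is one attempt and no reset: what is moved stays moved. The work goes in short steps, Python scripts to look and compute and a tool call to move; the robot and the scene stay as the last step left them, time stands still between calls to the robot, and variables do not carry over. Pictures are saved under pics/ and viewed, at most 14 in all, crops included, and the job is handed in when it is done.

Besides the shell and the picture viewer there is one more tool, called after "Emit:" in YAML: its name, and indented under it one key for each argument. send_rows: Moves the arm, as the interface text tells. Its arguments: {"type":"object","properties":{"commands":{"type":"array","items":{"type":"array","items":{"type":"number"}}}},"required":["commands"]}

```bash
mkdir -p pics; python3 - <<'E'
from rig import read_state, optics
import cv2, numpy as np
np.set_printoptions(precision=4,suppress=True)
for n in("scene","top"):
    c=optics.capture(n); cv2.imwrite(f"pics/{n}0.png",c["image"]); print(n,c["intrinsics"],c["extrinsics"],"campos",-c["extrinsics"][:3,:3].T@c["extrinsics"][:3,3])
print(read_state())
E
```

```text
scene [[529.0577   0.     277.4583]
 [  0.     529.0577 212.8001]
 [  0.       0.       1.    ]] [[ 0.5394 -0.842   0.0001 -0.2878]
 [-0.6326 -0.4053 -0.66    0.3606]
 [ 0.5557  0.3559 -0.7513  1.0117]
 [ 0.      0.      0.      1.    ]] campos [-0.1789 -0.4562  0.9981]
top [[506.7279   0.     292.1543]
 [  0.     506.7279 217.8386]
 [  0.       0.       1.    ]] [[ 0.0226 -0.9996  0.0197 -0.0459]
 [-0.996  -0.0242 -0.0854  0.5108]
 [ 0.0859 -0.0177 -0.9961  1.415 ]
 [ 0.      0.      0.      1.    ]] campos [ 0.3883 -0.0085  1.4541]
{'time_s': 0.1, 'joint_positions': array([ 53.0841,  30.2746,  82.1483,  -0.0009,  67.6896, -10.2301]), 'qvel': array([-0.0222, -0.0304, -0.1545,  0.0395,  0.046 ,  0.0135]), 'tau': array([  0.0003, -44.0987, -17.7151,   0.0635,   0.0534,  -0.    ]), 'position': array([0.2803, 0.5579, 0.2002]), 'tcp_rot': array([[-0.8935,  0.4491, -0.0012],
       [ 0.4491,  0.8935, -0.0016],
       [ 0.0003, -0.0019, -1.    ]]), 'force': array([0.2864, 0.7287, 0.5891]), 'moment': array([-0.0144,  0.0544, -0.0237]), 'grasp_force': 0.0, 'opening': 1.0022803007432095}
```

View pics/scene0.png

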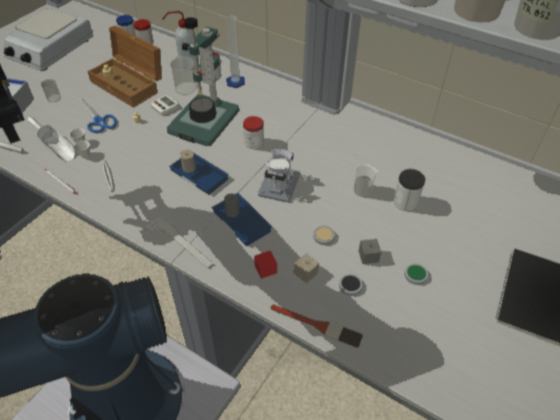

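View pics/top0.png

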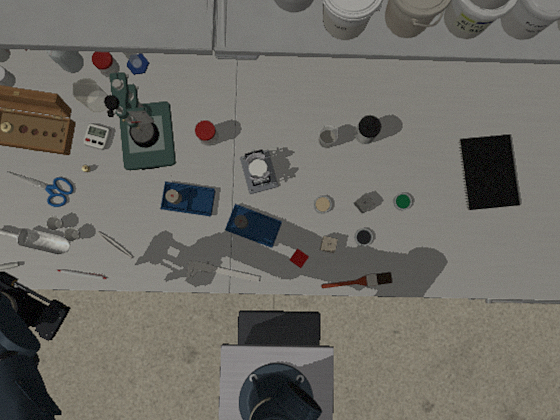

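The scene view shows the pale pellet at (324,234), dark pellet (350,284), monitor (417,273), pale cube (306,267), dark cube (370,251), red cube (265,265) and magazine (280,175). The pale tray is at (199,170) and the dark tray at (241,216). In the top view they are at (324,204), (364,237), (403,201), (329,243), (368,202), (299,258), (259,170), (188,198) and (254,225).

```bash
python3 - <<'E'
import cv2, numpy as np
t=cv2.imread('pics/top0.png'); s=cv2.imread('pics/scene0.png')
def f(im,x,y,w,h,k): return cv2.resize(im[y:y+h,x:x+w],None,fx=k,fy=k,interpolation=cv2.INTER_CUBIC)
cv2.imwrite('pics/tc.png',f(t,155,140,266,140,3)); cv2.imwrite('pics/sc.png',f(s,165,140,266,160,3))
E
```

```text
(no output)
```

View pics/tc.png

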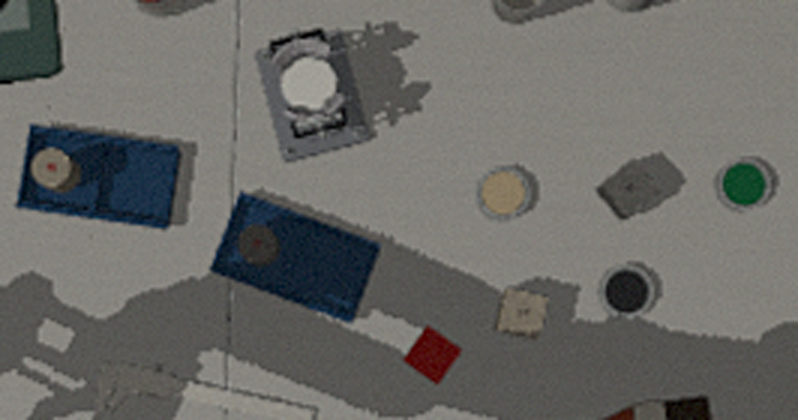

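View pics/sc.png

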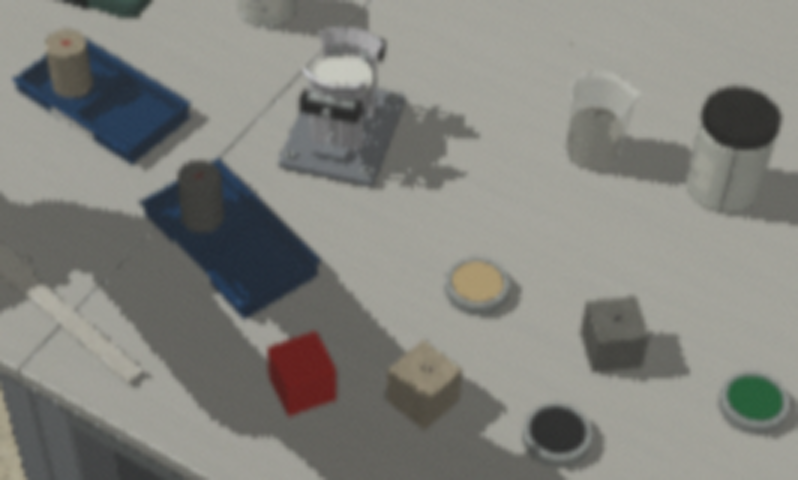

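The crops show both cubes and discs clear of each other. The magazine's long axis runs down the picture, tilted about 17°, with the white follower at top-crop (309,82). The cylinders are at (52,168) for pale and (257,243) for dark, and the right-hand bays are free.

```bash
cat > h.py <<'E'
import numpy as np, cv2
from scipy.spatial.transform import Rotation as Rn
np.set_printoptions(precision=4,suppress=True)
def ray(c,p):
    K,E=c["intrinsics"],c["extrinsics"]; R=E[:3,:3]
    d=R.T@np.linalg.inv(K)@[p[0],p[1],1.]; return -R.T@E[:3,3], d/np.linalg.norm(d)
def onz(c,p,z):
    o,d=ray(c,p); return o+d*(z-o[2])/d[2]
def tri(c1,p1,c2,p2):
    o1,d1=ray(c1,p1);o2,d2=ray(c2,p2)
    t=np.linalg.lstsq(np.c_[d1,-d2],o2-o1,rcond=None)[0]
    a,b=o1+t[0]*d1,o2+t[1]*d2; return (a+b)/2,np.linalg.norm(a-b)
def blob(img,seed,tol,r=30):
    """flood region at seed in HSV-free BGR; returns contour"""
    m=np.zeros((img.shape[0]+2,img.shape[1]+2),np.uint8)
    g=cv2.medianBlur(img,3)
    cv2.floodFill(g,m,tuple(int(round(v)) for v in seed),0,(tol,)*3,(tol,)*3,4|cv2.FLOODFILL_MASK_ONLY|cv2.FLOODFILL_FIXED_RANGE|(255<<8))
    m=m[1:-1,1:-1]; w=np.zeros_like(m); x,y=map(int,seed); w[y-r:y+r,x-r:x+r]=m[y-r:y+r,x-r:x+r]
    w=cv2.morphologyEx(w,cv2.MORPH_CLOSE,np.ones((3,3)))
    c=max(cv2.findContours(w,cv2.RETR_EXTERNAL,cv2.CHAIN_APPROX_NONE)[0],key=cv2.contourArea); return c
def cen(c):
    m=cv2.moments(c); return np.array([m["m10"]/m["m00"],m["m01"]/m["m00"]])
def plan(*wps):
    """wps: (x,y,z,yaw_of_tool_y_deg) -> row numbers from present pose"""
    from rig import read_state
    s=read_state(); R=s["tcp_rot"]; p=s["position"]
    for x,y,z,a in wps:
        j1=np.degrees(np.arctan2(y,x)); yx=a+90   # tool x angle: z down -> x = y+90
        yx=min((yx+180*k for k in range(-3,4)),key=lambda v:abs(j1+90-v))
        c,sn=np.cos(np.radians(yx)),np.sin(np.radians(yx))
        T=np.array([[c,sn,0],[sn,-c,0],[0,0,-1.]])
        rv=np.degrees(Rn.from_matrix(R.T@T).as_rotvec())/5; t=R.T@(np.array([x,y,z])-p)/.03
        print([float(v) for v in np.round(np.r_[rv,t],2)],"rows>=",int(np.ceil(max(np.linalg.norm(t)*30/41.7,np.linalg.norm(rv)*5/7.16))),"j6",round(j1+90-yx,1))
E
python3 - <<'E'
from h import *
from rig import optics
t,s=optics.capture("top"),optics.capture("scene")
T=lambda a,b:((a+.5)/3-.5+155,(b+.5)/3-.5+140); S=lambda a,b:((a+.5)/3-.5+165,(b+.5)/3-.5+140)
seeds=dict(pellet_pale=(T(503,190),S(478,285),22),pellet_dark=(T(626,292),S(558,432),14),monitor=(T(745,185),S(755,398),30),
 follower=(T(308,84),S(340,74),40),cyl_pale=(T(47,160),S(68,52),20),cyl_dark=(T(252,250),S(190,178),9),
 cube_pale=(T(535,320),S(415,372),25),cube_dark=(T(645,180),S(600,320),14))
it,is_=t["image"].copy(),s["image"].copy()
for n,(a,b,tol) in seeds.items():
    ca,cb=blob(t["image"],a,tol),blob(s["image"],b,tol)
    cv2.drawContours(it,[ca],-1,(255,0,255),1);cv2.drawContours(is_,[cb],-1,(255,0,255),1)
    p,e=tri(t,cen(ca),s,cen(cb)); print(n,p,"gap",round(e,4),"areas",cv2.contourArea(ca),cv2.contourArea(cb),cen(ca))
    if 'cube' in n:
        bx=cv2.boxPoints(cv2.minAreaRect(ca)); w=np.array([onz(t,q,.04) for q in bx]);d=np.diff(w,axis=0)
        print("   sides",np.linalg.norm(d,axis=1)[:2],"ang",np.degrees(np.arctan2(d[:,1],d[:,0]))[:2]%90,"c",w.mean(0))
for n,sd in dict(tray_pale=(188,198),tray_dark=(254,225)).items():
  for c,im,nm in((t,it,'t'),(s,is_,'s')):
    hsv=cv2.cvtColor(c["image"],cv2.COLOR_BGR2HSV); m=cv2.inRange(hsv,(100,110,20),(125,255,255))
    m=cv2.morphologyEx(m,cv2.MORPH_CLOSE,np.ones((3,3))); k=sd if nm=='t' else ((199,170) if 'pale' in n else (241,216))
    cs=[q for q in cv2.findContours(m,cv2.RETR_EXTERNAL,cv2.CHAIN_APPROX_NONE)[0] if cv2.contourArea(q)>50 and np.linalg.norm(cen(q)-k)<25]
    hull=cv2.convexHull(np.vstack(cs)); cv2.drawContours(im,[hull],-1,(0,255,255),1)
    r=hull[hull[:,0,0].argmax()][0].astype(float); 
    if nm=='t':
        w=np.array([onz(t,q,.018) for q in cv2.boxPoints(cv2.minAreaRect(hull))]); d=np.diff(w,axis=0); rt=r
        print(n,"c",w.mean(0),"sides",np.linalg.norm(d,axis=1)[:2],"ang",np.degrees(np.arctan2(d[:,1],d[:,0]))[:2])
    else: print("  right corner tri",tri(t,rt,s,r),rt,r)
for q in [(258,50),(288,160),(375,132)]: print("magbase",onz(t,T(*q),.012))
f=lambda im,x,y,w,h:cv2.resize(im[y:y+h,x:x+w],None,fx=2.8,fy=2.8,interpolation=cv2.INTER_NEAREST)
cv2.imwrite('pics/chk.png',f(np.vstack([it[140:265,155:425],is_[135:300,165:435]])[:,:],0,0,270,214))
cv2.imwrite('pics/chk.png',cv2.resize(np.vstack([it[148:262,155:425],is_[140:296,165:435]]),None,fx=2.2,fy=2.2,interpolation=cv2.INTER_NEAREST))
E
```

```text
pellet_pale [ 0.5552 -0.1176  0.0131] gap 0.0007 areas 167.0 154.0 [321.5279 203.7575]
pellet_dark [ 0.4627 -0.238   0.0135] gap 0.0007 areas 122.5 158.0 [363.3156 236.8952]
monitor [ 0.5685 -0.3499  0.0131] gap 0.0009 areas 126.0 173.5 [402.5278 201.0437]
follower [0.6284 0.0801 0.0925] gap 0.0399 areas 217.5 522.5 [257.4858 167.3249]
cyl_pale [0.5623 0.3025 0.0561] gap 0.0017 areas 106.5 81.0 [171.543  195.4335]
cyl_dark [0.4982 0.112  0.0288] gap 0.0009 areas 109.0 224.5 [240.4404 221.0596]
cube_pale [ 0.4429 -0.1362  0.0394] gap 0.0011 areas 176.5 227.5 [328.4806 242.61  ]
   sides [0.0466 0.0457] ang [6.1136 5.6373] c [ 0.4448 -0.1376  0.04  ]
cube_dark [ 0.5641 -0.2514  0.0229] gap 0.0009 areas 320.0 358.0 [368.9432 201.3031]
   sides [0.0709 0.0459] ang [32.3013 31.5672] c [ 0.5632 -0.2487  0.04  ]
tray_pale c [0.5599 0.2649 0.018 ] sides [0.0779 0.1444] ang [ -5.5061 -96.7531]
  right corner tri (array([0.5819, 0.1899, 0.0258]), np.float64(0.001498655168801405)) [214. 191.] [226. 174.]
tray_dark c [0.4878 0.0764 0.018 ] sides [0.0785 0.1423] ang [ -18.8206 -109.449 ]
  right corner tri (array([ 0.485 ,  0.0228, -0.0121]), np.float64(0.059316320760783775)) [280. 221.] [247. 236.]
magbase [0.6868 0.1183 0.012 ]
magbase [0.5811 0.0863 0.012 ]
magbase [0.6102 0.004  0.012 ]
```

View pics/chk.png

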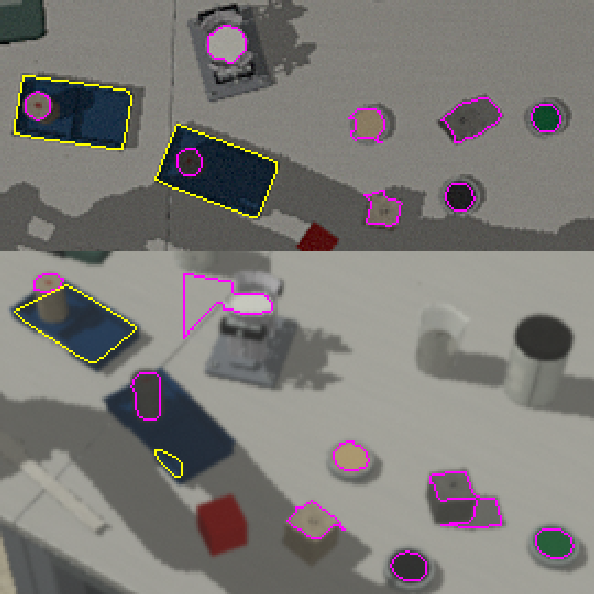

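The outlines fit the discs, the cylinder tops and both trays in the top view. The follower and dark-cube outlines leak in the scene view, and so does the dark tray, so I'll tighten those masks.

```bash
python3 - <<'E'
from h import *
from rig import optics
t,s=optics.capture("top"),optics.capture("scene")
T=lambda a,b:np.array(((a+.5)/3-.5+155,(b+.5)/3-.5+140)); S=lambda a,b:np.array(((a+.5)/3-.5+165,(b+.5)/3-.5+140))
def thr(c,sd,r,lo,hi,hsv=True):
    x,y=map(int,sd); im=cv2.GaussianBlur(cv2.resize(c["image"][y-r:y+r,x-r:x+r],None,fx=4,fy=4,interpolation=cv2.INTER_CUBIC),(5,5),0)
    m=cv2.inRange(cv2.cvtColor(im,cv2.COLOR_BGR2HSV),lo,hi)
    k=max(cv2.findContours(cv2.morphologyEx(m,cv2.MORPH_CLOSE,np.ones((9,9))),cv2.RETR_EXTERNAL,cv2.CHAIN_APPROX_NONE)[0],key=cv2.contourArea)
    return (k.astype(np.float32)+.5)/4-.5+np.float32([x-r,y-r])
for n,a,b in(("pale",T(503,190),S(478,285)),("cubepale",T(535,320),S(415,372)),("cubedark",T(640,180),S(600,320)),("follower",T(308,84),S(340,74))):
    print(n,"HSV",[cv2.cvtColor(c["image"],cv2.COLOR_BGR2HSV)[int(q[1]),int(q[0])] for c,q in((t,a),(s,b))])
a,b=thr(t,T(503,190),14,(10,60,60),(30,255,255)),thr(s,S(478,285),14,(10,60,60),(30,255,255)); print("pale",tri(t,cen(a),s,cen(b)),cv2.contourArea(a),cv2.contourArea(b))
a,b=thr(t,T(308,84),14,(0,0,185),(180,60,255)),thr(s,S(340,74),14,(0,0,185),(180,60,255)); print("foll",tri(t,cen(a),s,cen(b)),cv2.contourArea(a),cv2.contourArea(b),onz(t,cen(a),.0715),onz(s,cen(b),.0715))
# cubes: top-face corners read from the crops, both views
def quad(n,tq,sq):
    w=np.array([tri(t,T(*p),s,S(*q))[0] for p,q in zip(tq,sq)]); wt=np.array([onz(t,T(*p),.04) for p in tq]);ws=np.array([onz(s,S(*q),.04) for q in sq])
    for nm,v in(("tri",w),("top",wt),("scn",ws)):
        d=np.roll(v,-1,0)-v; print(n,nm,v.mean(0),"L",np.linalg.norm(d[:,:2],axis=1),"ang",np.degrees(np.arctan2(d[:,1],d[:,0]))%90)
quad("pale",[(505,287),(548,293),(543,333),(498,328)],[(427,342),(461,378),(425,396),(389,376)])
for n,p,q in(("dotpale",(523,312),(427,369)),("dotdark",(631,187),(618,318))): print(n,tri(t,T(*p),s,S(*q)))
sq=[(585,304),(633,297),(647,334),(590,341)]; ws=np.array([onz(s,S(*q),.04) for q in sq]); d=np.roll(ws,-1,0)-ws; print("dark scn",ws.mean(0),np.linalg.norm(d,axis=1),np.degrees(np.arctan2(d[:,1],d[:,0]))%90)
for n,tc,sc in(("trayP",(181,145),(189,105)),("trayD",(380,241),(318,264)),("cylD",(257,242),(200,172)),("cylP",(52,167),(66,42))): print(n,tri(t,T(*tc),s,S(*sc)))
E
```

```text
pale HSV [array([ 20,  66, 135], dtype=uint8), array([ 20,  87, 170], dtype=uint8)]
cubepale HSV [array([ 16,  48, 112], dtype=uint8), array([ 22,  52, 143], dtype=uint8)]
cubedark HSV [array([26, 26, 78], dtype=uint8), array([ 26,  20, 100], dtype=uint8)]
follower HSV [array([ 30,  14, 162], dtype=uint8), array([ 33,  12, 199], dtype=uint8)]
pale (array([ 0.5543, -0.1189,  0.0133]), np.float64(0.00098612097331045)) 141.5 160.15625Traceback (most recent call last):
  File "<stdin>", line 13, in <module>
  File "<stdin>", line 8, in thr
ValueError: max() iterable argument is empty
```

```bash
python3 - <<'E'
from h import *
from rig import optics
t,s=optics.capture("top"),optics.capture("scene")
T=lambda a,b:np.array(((a+.5)/3-.5+155,(b+.5)/3-.5+140)); S=lambda a,b:np.array(((a+.5)/3-.5+165,(b+.5)/3-.5+140))
def thr(c,sd,r,v):
    x,y=map(int,sd); im=cv2.resize(c["image"][y-r:y+r,x-r:x+r],None,fx=4,fy=4,interpolation=cv2.INTER_CUBIC)
    m=cv2.inRange(cv2.cvtColor(im,cv2.COLOR_BGR2GRAY),v,255)
    k=max(cv2.findContours(m,cv2.RETR_EXTERNAL,cv2.CHAIN_APPROX_NONE)[0],key=cv2.contourArea)
    return (k.astype(np.float32)+.5)/4-.5+np.float32([x-r,y-r])
for v,w in((140,185),(150,190)):
    a,b=thr(t,T(308,84),12,v),thr(s,S(340,74),12,w); print("foll",tri(t,cen(a),s,cen(b)),cv2.contourArea(a),cv2.contourArea(b),onz(t,cen(a),.0715),onz(s,cen(b),.0715))
def quad(n,tq,sq):
    wt=np.array([onz(t,T(*p),.04) for p in tq]);ws=np.array([onz(s,S(*q),.04) for q in sq])
    for nm,v in(("top",wt),("scn",ws)):
        if len(v)==0: continue
        d=np.roll(v,-1,0)-v; print(n,nm,v.mean(0),"L",np.linalg.norm(d[:,:2],axis=1),"ang",np.degrees(np.arctan2(d[:,1],d[:,0]))%90)
quad("pale",[(505,287),(548,293),(543,333),(498,328)],[(427,342),(461,378),(425,396),(389,376)])
quad("dark",np.zeros((0,2)),[(585,304),(633,297),(647,334),(590,341)])
for n,tc,sc in(("dotpale",(523,312),(427,369)),("dotdark",(631,187),(618,318)),("trayP",(181,145),(189,105)),("trayD",(380,241),(318,264)),("cylD",(257,242),(200,172)),("cylP",(52,167),(66,42))): print(n,tri(t,T(*tc),s,S(*sc)))
plan((.4627,-.238,.12,28),(.4627,-.238,.003,28))
E
```

```text
foll (array([0.6433, 0.0662, 0.0783]), np.float64(0.001170048465531173)) 220.21875 116.34375 [0.6449 0.0661 0.0715] [0.649  0.0705 0.0715]
foll (array([0.6433, 0.0661, 0.0783]), np.float64(0.0012255347847046)) 209.90625 103.4375 [0.645  0.066  0.0715] [0.649  0.0705 0.0715]
pale top [ 0.442  -0.1386  0.04  ] L [0.0405 0.0376 0.0421 0.0387] ang [83.4078 83.7297 84.9966 81.3118]
pale scn [ 0.4373 -0.1382  0.04  ] L [0.0409 0.0316 0.0316 0.0429] ang [68.4335 63.3294 88.0287 79.617 ]
dark scn [ 0.5581 -0.2333  0.04  ] L [0.0383 0.0362 0.0443 0.0354] ang [42.9633 42.5153 41.2222 32.8593]
dotpale (array([ 0.4402, -0.1379,  0.0412]), np.float64(0.00026917238570801867))
dotdark (array([ 0.5593, -0.2368,  0.0423]), np.float64(0.0014629398663087076))
trayP (array([0.5909, 0.19  , 0.016 ]), np.float64(0.004720622719830946))
trayD (array([ 0.5045, -0.0016,  0.0094]), np.float64(0.004431115933892175))
cylD (array([0.4979, 0.1096, 0.0599]), np.float64(0.0006512995417028698))
cylP (array([0.5626, 0.3008, 0.0576]), np.float64(0.0013699132062018815))
[-0.0, 0.0, 7.06, -17.35, -20.99, 2.7] rows>= 20 j6 -55.2
[-0.0, 0.0, 7.06, -17.35, -20.99, 6.6] rows>= 21 j6 -55.2
```

Measured heights match within a few mm: discs 13 mm against 12, cube tops 40–42, tray rims about 16. The taller items read a bit high from the far view, so I rely on the top view at the stated heights there. First move: the dark pellet.

```bash
python3 -c "
from h import *
plan((.5,.12,.2,45),(.463,-.238,.1,45),(.463,-.238,.003,45))"
```

```text
[-0.0, -0.0, 3.66, -13.1, -9.77, 0.03] rows>= 12 j6 -31.5
[-0.0, -0.0, 3.66, -17.35, -20.98, 3.37] rows>= 20 j6 -72.2
[-0.0, -0.0, 3.66, -17.35, -20.98, 6.6] rows>= 21 j6 -72.2
```

Emit:
send_rows:
  commands:
    - [0,0,3.66,-13.1,-9.77,0.03,1]
    - [0,0,3.66,-13.1,-9.77,0.03,1]
    - [0,0,3.66,-13.1,-9.77,0.03,1]
    - [0,0,3.66,-13.1,-9.77,0.03,1]
    - [0,0,3.66,-13.1,-9.77,0.03,1]
    - [0,0,3.66,-13.1,-9.77,0.03,1]
    - [0,0,3.66,-13.1,-9.77,0.03,1]
    - [0,0,3.66,-13.1,-9.77,0.03,1]
    - [0,0,3.66,-13.1,-9.77,0.03,1]
    - [0,0,3.66,-13.1,-9.77,0.03,1]
    - [0,0,3.66,-13.1,-9.77,0.03,1]
    - [0,0,3.66,-17.35,-20.98,3.37,1]
    - [0,0,3.66,-17.35,-20.98,3.37,1]
    - [0,0,3.66,-17.35,-20.98,3.37,1]
    - [0,0,3.66,-17.35,-20.98,3.37,1]
    - [0,0,3.66,-17.35,-20.98,3.37,1]
    - [0,0,3.66,-17.35,-20.98,3.37,1]
    - [0,0,3.66,-17.35,-20.98,3.37,1]
    - [0,0,3.66,-17.35,-20.98,3.37,1]
    - [0,0,3.66,-17.35,-20.98,3.37,1]

```text
time_s: 2.07
position: [0.4642, -0.216, 0.1059]
tcp_rot: [[-0.707, 0.707, 0.001], [0.707, 0.707, -0.0], [-0.001, 0.0, -1.0]]
force: [0.9, -0.3, 0.6]
opening: 0.997
grasp_force: 0.0
```

```bash
python3 - <<'E'
from h import *
from rig import read_state,optics
s=read_state();print(s["time_s"],s["position"],s["joint_positions"],s["force"])
plan((.463,-.238,.1,45),(.463,-.238,.003,45),(.463,-.238,.15,45))
a=optics.capture("top")["image"][150:290,280:470];b=optics.capture("scene")["image"][160:300,260:450]
cv2.imwrite('pics/m1.png',cv2.resize(np.hstack([a,b]),None,fx=2.1,fy=2.1,interpolation=cv2.INTER_CUBIC))
E
```

```text
2.0667 [ 0.4642 -0.216   0.1059] [-37.4784  29.8249 103.4233   0.0089  46.7133 -82.4751] [ 0.9155 -0.3426  0.6401]
[0.0, 0.01, -0.0, -0.49, -0.55, 0.2] rows>= 1 j6 -72.2
[0.0, 0.01, -0.0, -0.49, -0.55, 3.43] rows>= 3 j6 -72.2
[0.0, 0.01, -0.0, -0.49, -0.55, -1.47] rows>= 2 j6 -72.2
```

View pics/m1.png

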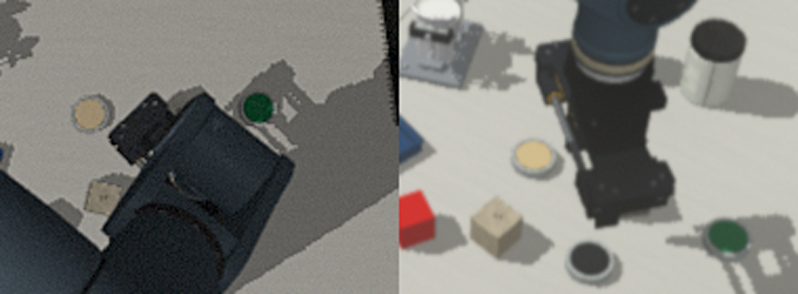

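The view shows the hand arriving above the dark pellet, with pellet at right-half (590,258). I'll settle before planning the descent.

Emit:
send_rows:
  commands:
    - [0,0,0,0,0,0,1]
    - [0,0,0,0,0,0,1]
    - [0,0,0,0,0,0,1]

```text
time_s: 2.42
position: [0.4643, -0.2123, 0.1064]
tcp_rot: [[-0.708, 0.706, -0.0], [0.706, 0.708, 0.001], [0.001, 0.0, -1.0]]
force: [0.3, 0.2, -0.5]
opening: 1.001
grasp_force: 0.0
```

```bash
python3 -c "
from h import *
plan((.463,-.238,.1,45),(.463,-.238,.003,45),(.463,-.238,.15,45))"
```

```text
[0.0, -0.01, 0.02, -0.58, -0.64, 0.21] rows>= 1 j6 -72.2
[0.0, -0.01, 0.02, -0.58, -0.64, 3.45] rows>= 3 j6 -72.2
[0.0, -0.01, 0.02, -0.57, -0.64, -1.45] rows>= 2 j6 -72.2
```

Emit:
send_rows:
  commands:
    - [0,0,0,-0.58,-0.64,0.21,1]
    - [0,0,0,-0.58,-0.64,1.5,1]
    - [0,0,0,-0.58,-0.64,2.5,1]
    - [0,0,0,-0.58,-0.64,3.3,1]
    - [0,0,0,-0.58,-0.64,3.45,1]
    - [0,0,0,-0.58,-0.64,3.45,1]
    - [0,0,0,-0.58,-0.64,3.45,0]
    - [0,0,0,-0.58,-0.64,3.45,0]
    - [0,0,0,-0.58,-0.64,3.45,0]
    - [0,0,0,-0.58,-0.64,3.45,0]
    - [0,0,0,-0.58,-0.64,3.45,0]
    - [0,0,0,-0.58,-0.64,3.45,0]

```text
time_s: 3.42
position: [0.4635, -0.24, 0.0033]
tcp_rot: [[-0.707, 0.707, 0.001], [0.707, 0.707, -0.001], [-0.001, 0.0, -1.0]]
force: [0.5, -0.1, -0.1]
opening: 0.629
grasp_force: 0.0
```

```bash
python3 -c "
from h import *
plan((.463,-.238,.2,45),(.55,-.05,.2,90),(.645,.066,.2,108),(.645,.066,.12,108))"
```

```text
[0.0, 0.01, 0.0, 0.05, 0.04, -6.56] rows>= 5 j6 -72.2
[0.02, 0.01, 27.0, 2.43, 6.52, -6.56] rows>= 19 j6 84.8
[0.02, 0.01, 23.4, 2.92, 11.49, -6.56] rows>= 17 j6 77.8
[0.02, 0.01, 23.4, 2.93, 11.49, -3.89] rows>= 17 j6 77.8
```

Emit:
send_rows:
  commands:
    - [0,0,0,0,0,0,0]
    - [0,0,0,0,0,0,0]
    - [0,0,0,0,0,0,0]

```text
time_s: 3.67
position: [0.4631, -0.2397, 0.0027]
tcp_rot: [[-0.707, 0.707, -0.0], [0.707, 0.707, 0.0], [0.0, -0.0, -1.0]]
force: [0.2, 0.3, -0.0]
opening: 0.398
grasp_force: 0.0
```

```bash
sed -i 's/j1=np.degrees(np.arctan2(y,x)); yx/j1=np.degrees(np.arctan2(y,x))-10; yx/; s/key=lambda v:abs(j1+90-v))/key=lambda v:abs((v-np.degrees(np.arctan2(R[1,0],R[0,0]))+180)%360-180)+(1e3 if abs(j1+90-v)>145 else 0))/' h.py; python3 -c "
from h import *
plan((.463,-.238,.2,45),(.55,-.05,.2,90),(.645,.066,.2,108),(.645,.066,.12,108))"
```

```text
[-0.0, -0.0, 0.0, 0.04, 0.04, -6.58] rows>= 5 j6 -82.2
[0.0, -0.0, -9.0, 2.42, 6.52, -6.58] rows>= 7 j6 -105.2
[0.0, -0.0, -12.6, 2.92, 11.49, -6.58] rows>= 10 j6 -112.2
[0.0, -0.0, -12.6, 2.92, 11.49, -3.91] rows>= 9 j6 -112.2
```

The opening went below the disc's 0.59 without any force, so the grasp missed. I'll open, rise and look.

Emit:
send_rows:
  commands:
    - [0,0,0,0,0,0,1]
    - [0,0,0,0,0,0,1]
    - [0,0,0,0,0,0,1]

```text
time_s: 3.92
position: [0.4631, -0.2397, 0.0026]
tcp_rot: [[-0.707, 0.707, -0.0], [0.707, 0.707, 0.0], [0.0, -0.0, -1.0]]
force: [0.3, -0.2, 0.0]
opening: 0.548
grasp_force: 0.0
```

```bash
python3 - <<'E'
from h import *
from rig import read_state,optics
s=read_state();print(s["position"],s["opening"])
a=optics.capture("top")["image"][150:290,280:470];b=optics.capture("scene")["image"][200:340,260:450]
cv2.imwrite('pics/m2.png',cv2.resize(np.hstack([a,b]),None,fx=2.1,fy=2.1,interpolation=cv2.INTER_CUBIC))
E
```

```text
[ 0.4631 -0.2397  0.0026] 0.5480030348370222
```

View pics/m2.png

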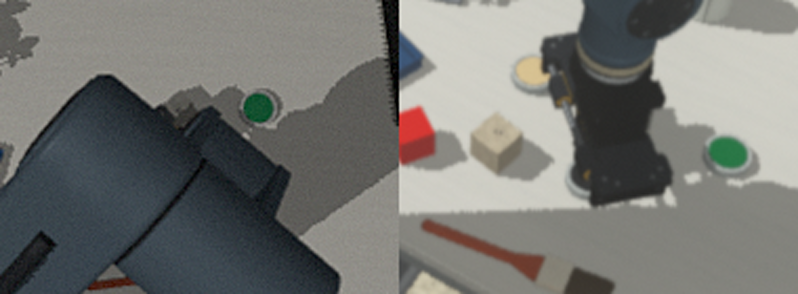

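Emit:
send_rows:
  commands:
    - [0,0,0,0,0,-1,1]
    - [0,0,0,0,0,-2.3,1]
    - [0,0,0,0,0,-3.3,1]
    - [0,0,0,0,0,-3.3,1]
    - [0,0,0,0,0,-3.3,1]

```text
time_s: 4.43
position: [0.4643, -0.2405, 0.1034]
tcp_rot: [[-0.707, 0.707, 0.004], [0.707, 0.707, -0.003], [-0.005, 0.0, -1.0]]
force: [-0.8, 0.0, -0.1]
opening: 0.968
grasp_force: 0.0
```

```bash
python3 - <<'E'
from h import *
from rig import read_state,optics
s=read_state();p=s["position"];R=s["tcp_rot"];print(p,s["opening"])
c=optics.capture("scene");im=c["image"].copy()
def pr(q):
    v=c["extrinsics"]@np.r_[q,1]; u=c["intrinsics"]@v[:3]; return u[:2]/u[2]
k=4;cr=cv2.resize(im[220:320,290:420],None,fx=k,fy=k,interpolation=cv2.INTER_CUBIC)
for q,col in((p,(0,0,255)),(p+R@[0,.043,0],(0,255,255)),(p+R@[0,-.043,0],(0,255,255)),([.463,-.238,.012],(255,0,255))):
    u=pr(np.array(q));print(u);cv2.circle(cr,tuple(int(v) for v in (u-[290,220])*k),5,col,2)
cv2.imwrite('pics/m3.png',cr)
E
```

```text
[ 0.4643 -0.2405  0.1034] 0.9682620429112596
[356.4634 258.7773]
[350.2342 242.928 ]
[363.0127 275.4408]
[350.5621 283.1514]
```

View pics/m3.png

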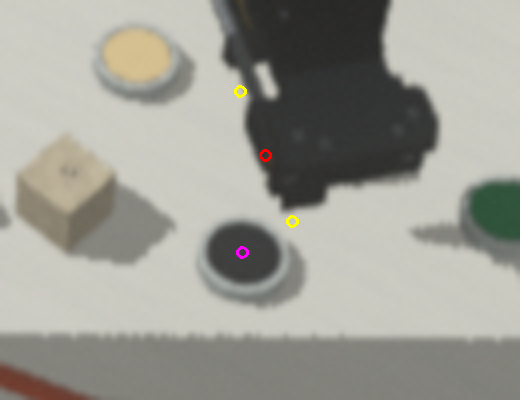

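The picture shows the pellet unmoved at crop (242,252). The fingertips, at (305,195) and (235,60), sit about 15 mm higher than the TCP mark, so the tips draw back when the fingers open. I'll go lower with a part-open gripper and feel for the bench.

Emit:
send_rows:
  commands:
    - [0,0,0,0.06,0,1,0.75]
    - [0,0,0,0.06,0,2.2,0.75]
    - [0,0,0,0.06,0,3.2,0.75]
    - [0,0,0,0.06,0,3.4,0.75]
    - [0,0,0,0.06,0,3.5,0.75]
    - [0,0,0,0.06,0,3.5,0.75]

```text
time_s: 4.98
position: [0.4612, -0.2379, -0.0043]
tcp_rot: [[-0.707, 0.707, -0.002], [0.707, 0.707, 0.002], [0.003, -0.0, -1.0]]
force: [0.4, -0.1, 0.1]
opening: 0.76
grasp_force: 0.0
```

Emit:
send_rows:
  commands:
    - [0,0,0,0,0,0.07,0.75]
    - [0,0,0,0,0,0.15,0.75]
    - [0,0,0,0,0,0.15,0.75]

```text
time_s: 5.23
position: [0.4625, -0.2389, -0.0069]
tcp_rot: [[-0.707, 0.707, 0.002], [0.707, 0.707, -0.001], [-0.002, 0.0, -1.0]]
force: [0.4, 0.2, 1.6]
opening: 0.745
grasp_force: 0.0
```

Emit:
send_rows:
  commands:
    - [0,0,0,0,0,-0.13,0.75]
    - [0,0,0,0,0,-0.13,0]
    - [0,0,0,0,0,-0.13,0]
    - [0,0,0,0,0,-0.13,0]
    - [0,0,0,0,0,-0.13,0]

```text
time_s: 5.65
position: [0.462, -0.2385, -0.0037]
tcp_rot: [[-0.707, 0.707, 0.0], [0.707, 0.707, -0.0], [-0.0, 0.0, -1.0]]
force: [0.3, -0.3, 0.2]
opening: 0.53
grasp_force: 0.0
```

Emit:
send_rows:
  commands:
    - [0,0,0,0,0,0,0]
    - [0,0,0,0,0,0,0]
    - [0,0,0,0,0,0,0]

```text
time_s: 5.9
position: [0.4618, -0.2384, -0.004]
tcp_rot: [[-0.707, 0.707, -0.0], [0.707, 0.707, 0.0], [0.0, -0.0, -1.0]]
force: [0.9, 0.4, -1.2]
opening: 0.308
grasp_force: 0.0
```

```bash
python3 - <<'E'
from h import *
from rig import read_state,optics
s=read_state();p=s["position"];R=s["tcp_rot"];print(p,s["opening"],s["grasp_force"])
out=[]
for n,(x,y) in(("scene",(290,220)),("top",(310,190))):
    c=optics.capture(n)
    def pr(q):
        v=c["extrinsics"]@np.r_[q,1]; u=c["intrinsics"]@v[:3]; return u[:2]/u[2]
    k=4;cr=cv2.resize(c["image"][y:y+100,x:x+100],None,fx=k,fy=k,interpolation=cv2.INTER_CUBIC)
    for q,col in((p,(0,0,255)),([.463,-.238,.012],(255,0,255))):
        u=pr(np.array(q));cv2.circle(cr,tuple(int(v) for v in (u-[x,y])*k),4,col,1)
    out.append(cr)
cv2.imwrite('pics/m4.png',np.hstack(out))
E
```

```text
[ 0.4618 -0.2384 -0.004 ] 0.30760574194889057 0.0
```

View pics/m4.png

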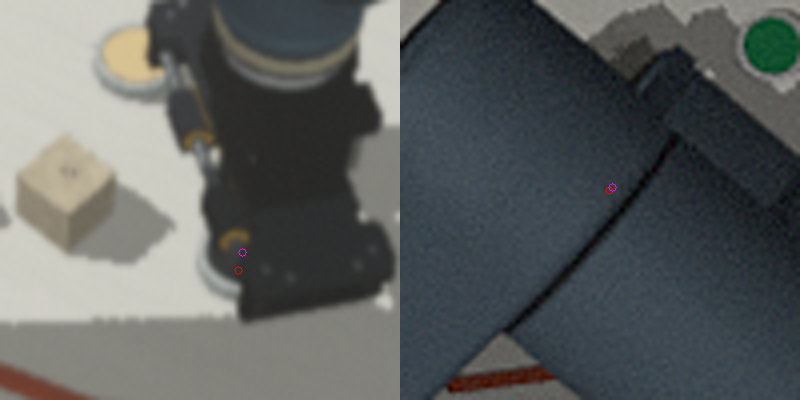

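The pellet still has not moved and the fingers are closing over it. I'll calibrate the tip height by touching down on the pellet's middle with shut fingers.

Emit:
send_rows:
  commands:
    - [0,0,0,0,0,-1,0]
    - [0,0,0,0,0,-1.1,0]
    - [0,0,0,0,0,-1.1,0]
    - [0,0,0,0,0,-1.1,0]
    - [0,0,0,0,0,-1.1,0]
    - [0,0,0,0,0,-0.6,0]
    - [0,0,0,0,0,-0.6,0]

```text
time_s: 6.58
position: [0.4605, -0.2374, 0.012]
tcp_rot: [[-0.707, 0.707, -0.003], [0.707, 0.707, 0.003], [0.004, -0.0, -1.0]]
force: [0.3, -0.0, 0.4]
opening: 0.001
grasp_force: 0.0
```

Emit:
send_rows:
  commands:
    - [0,0,0,0,0,0.06,0]
    - [0,0,0,0,0,0.1,0]
    - [0,0,0,0,0,0.1,0]

```text
time_s: 6.83
position: [0.4618, -0.2383, 0.0108]
tcp_rot: [[-0.707, 0.707, -0.0], [0.707, 0.707, 0.0], [0.001, -0.0, -1.0]]
force: [0.2, -0.3, 0.2]
opening: 0.006
grasp_force: 0.0
```

Emit:
send_rows:
  commands:
    - [0,0,0,0,0,0.07,0]
    - [0,0,0,0,0,0.13,0]
    - [0,0,0,0,0,0.13,0]
    - [0,0,0,0,0,0.13,0]

```text
time_s: 7.17
position: [0.4619, -0.2384, 0.0072]
tcp_rot: [[-0.707, 0.707, 0.0], [0.707, 0.707, -0.0], [-0.0, -0.0, -1.0]]
force: [0.5, -0.2, 0.5]
opening: 0.006
grasp_force: 0.0
```

Emit:
send_rows:
  commands:
    - [0,0,0,0,0,0.07,0]
    - [0,0,0,0,0,0.13,0]
    - [0,0,0,0,0,0.13,0]
    - [0,0,0,0,0,0.13,0]

```text
time_s: 7.5
position: [0.4618, -0.2383, 0.0031]
tcp_rot: [[-0.707, 0.707, -0.0], [0.707, 0.707, 0.0], [0.0, -0.0, -1.0]]
force: [-0.6, 0.0, 0.7]
opening: 0.004
grasp_force: 0.0
```

Shut tips read z = 3 mm without contact, so they are beside the disc or above it. I'll raise a little and look at the shut tips against the projected TCP.

Emit:
send_rows:
  commands:
    - [0,0,0,0,0,-1,0]
    - [0,0,0,0,0,-2.2,0]
    - [0,0,0,0,0,-3,0]
    - [0,0,0,0,0,-3,0]
    - [0,0,0,0,0,-3,0]

```text
time_s: 7.92
position: [0.4628, -0.2391, 0.0947]
tcp_rot: [[-0.707, 0.707, 0.003], [0.707, 0.707, -0.002], [-0.004, 0.0, -1.0]]
force: [0.3, 0.2, 0.3]
opening: 0.002
grasp_force: 0.0
```

```bash
python3 - <<'E'
from h import *
from rig import read_state,optics
s=read_state();p=s["position"];R=s["tcp_rot"];print(p,s["opening"],s["joint_positions"])
out=[]
for n,(x,y) in(("scene",(300,200)),("top",(310,190))):
    c=optics.capture(n)
    def pr(q):
        v=c["extrinsics"]@np.r_[q,1]; u=c["intrinsics"]@v[:3]; return u[:2]/u[2]
    k=4;cr=cv2.resize(c["image"][y:y+100,x:x+100],None,fx=k,fy=k,interpolation=cv2.INTER_CUBIC)
    for q,col in((p,(0,0,255)),(p+[0,0,.04],(0,255,255)),([.463,-.238,.012],(255,0,255)),([p[0],p[1],0],(255,255,0))):
        u=pr(np.array(q));cv2.circle(cr,tuple(int(v) for v in (u-[x,y])*k),4,col,1)
    out.append(cr)
cv2.imwrite('pics/m5.png',np.hstack(out))
E
```

```text
[ 0.4628 -0.2391  0.0947] 0.001818263955172487 [-39.6273  31.3577 102.7726  -0.0015  45.6514 -84.6428]
```

View pics/m5.png

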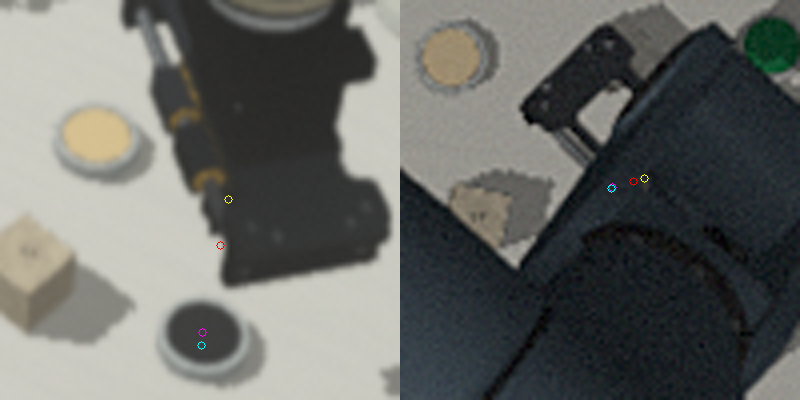

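The shut tip shows at about (213,232), close to the projected TCP at (220,245). A depth error along that ray can't be ruled out from this, so I'll keep feeling downward in small steps.

Emit:
send_rows:
  commands:
    - [0,0,0,0,0,1,0]
    - [0,0,0,0,0,2.2,0]
    - [0,0,0,0,0,3,0]
    - [0,0,0,0,0,3.15,0]
    - [0,0,0,0,0,3.15,0]
    - [0,0,0,0,0,3.15,0]

```text
time_s: 8.52
position: [0.4616, -0.2382, -0.0016]
tcp_rot: [[-0.707, 0.707, -0.001], [0.707, 0.707, 0.001], [0.001, -0.0, -1.0]]
force: [-0.4, -0.1, -0.4]
opening: 0.006
grasp_force: 0.0
```

Emit:
send_rows:
  commands:
    - [0,0,0,0,0,0.05,0]
    - [0,0,0,0,0,0.1,0]
    - [0,0,0,0,0,0.1,0]
    - [0,0,0,0,0,0.1,0]

```text
time_s: 8.85
position: [0.4624, -0.2388, -0.0034]
tcp_rot: [[-0.707, 0.707, 0.001], [0.707, 0.707, -0.001], [-0.002, 0.0, -1.0]]
force: [0.0, -0.9, -0.3]
opening: 0.009
grasp_force: 0.0
```

Emit:
send_rows:
  commands:
    - [0,0,0,0,0,0.05,0]
    - [0,0,0,0,0,0.1,0]
    - [0,0,0,0,0,0.1,0]
    - [0,0,0,0,0,0.1,0]

```text
time_s: 9.18
position: [0.4619, -0.2384, -0.0073]
tcp_rot: [[-0.707, 0.707, -0.0], [0.707, 0.707, 0.0], [0.0, -0.0, -1.0]]
force: [0.6, 0.6, -0.1]
opening: 0.007
grasp_force: 0.0
```

Emit:
send_rows:
  commands:
    - [0,0,0,0,0,0.07,0]
    - [0,0,0,0,0,0.14,0]
    - [0,0,0,0,0,0.14,0]

```text
time_s: 9.43
position: [0.4621, -0.2386, -0.0092]
tcp_rot: [[-0.707, 0.707, 0.001], [0.707, 0.707, -0.001], [-0.001, -0.0, -1.0]]
force: [-3.0, 2.4, 21.2]
opening: 0.006
grasp_force: 10.2
```

Emit:
send_rows:
  commands:
    - [0,0,0,0,0,0.07,0]
    - [0,0,0,0,0,0.14,0]
    - [0,0,0,0,0,0.14,0]

```text
time_s: 9.68
position: [0.4622, -0.2386, -0.0094]
tcp_rot: [[-0.708, 0.706, 0.002], [0.706, 0.708, -0.002], [-0.003, -0.0, -1.0]]
force: [-7.8, 4.3, 53.6]
opening: 0.006
grasp_force: 26.7
```

Contact came at a reported z of about −9 mm, 53 N at most. If that is the disc's top, the real tips sit about 21 mm above the reported TCP. I'll back off, open to 0.75 and feel down around the disc to check this.

Emit:
send_rows:
  commands:
    - [0,0,0,0,0,-0.6,0.75]
    - [0,0,0,0,0,-1,0.75]
    - [0,0,0,0,0,-1,0.75]
    - [0,0,0,0,0,-1,0.75]
    - [0,0,0,0,0,-1,0.75]
    - [0,0,0,0,0,-1,0.75]
    - [0,0,0,0,0,-1,0.75]
    - [0,0,0,0,0,-1,0.75]
    - [0,0,0,0,0,-1,0.75]
    - [0,0,0,0,0,-1,0.75]
    - [0,0,0,0,0,-0.3,0.75]
    - [0,0,0,0,0,-0.1,0.75]
    - [0,0,0,0,0,-0.1,0.75]

```text
time_s: 10.77
position: [0.4608, -0.2375, -0.014]
tcp_rot: [[-0.707, 0.707, -0.003], [0.707, 0.707, 0.002], [0.004, -0.0, -1.0]]
force: [0.2, 1.0, -0.1]
opening: 0.739
grasp_force: 0.0
```

Emit:
send_rows:
  commands:
    - [0,0,0,0,0,0.07,0.75]
    - [0,0,0,0,0,0.1,0.75]
    - [0,0,0,0,0,0.1,0.75]

```text
time_s: 11.02
position: [0.4621, -0.2386, -0.0154]
tcp_rot: [[-0.707, 0.707, 0.0], [0.707, 0.707, -0.0], [-0.0, 0.0, -1.0]]
force: [-0.2, 0.7, -0.6]
opening: 0.749
grasp_force: 0.0
```

```bash
python3 - <<'E'
from h import *
from rig import read_state,optics
s=read_state();print(s["position"],s["opening"],s["force"])
E
```

```text
[ 0.4621 -0.2386 -0.0154] 0.7490661509633133 [-0.2194  0.7019 -0.5901]
```

Emit:
send_rows:
  commands:
    - [0,0,0,0,0,0.07,0.75]
    - [0,0,0,0,0,0.15,0.75]
    - [0,0,0,0,0,0.15,0.75]

```text
time_s: 11.27
position: [0.4619, -0.2384, -0.0202]
tcp_rot: [[-0.707, 0.707, -0.0], [0.707, 0.707, 0.0], [0.0, -0.0, -1.0]]
force: [-0.6, -0.7, 0.3]
opening: 0.749
grasp_force: 0.0
```

Emit:
send_rows:
  commands:
    - [0,0,0,0,0,0.05,0.75]
    - [0,0,0,0,0,0.08,0.75]
    - [0,0,0,0,0,0.08,0.75]

```text
time_s: 11.52
position: [0.462, -0.2385, -0.0211]
tcp_rot: [[-0.707, 0.707, 0.001], [0.707, 0.707, -0.0], [-0.001, 0.0, -1.0]]
force: [-1.6, 1.6, 12.4]
opening: 0.752
grasp_force: 6.0
```

The bench contact at −21 mm with the fingers open is exactly one disc height below the shut contact. So the tips sit 21 mm above the reported TCP, with no retraction. I'll grip with the tips 3 mm up.

Emit:
send_rows:
  commands:
    - [0,0,0,0,0,-0.1,0.75]
    - [0,0,0,0,0,-0.1,0]
    - [0,0,0,0,0,-0.1,0]
    - [0,0,0,0,0,-0.1,0]
    - [0,0,0,0,0,-0.1,0]
    - [0,0,0,0,0,-0.1,0]

```text
time_s: 12.02
position: [0.4619, -0.2384, -0.0198]
tcp_rot: [[-0.707, 0.707, -0.0], [0.707, 0.707, 0.0], [0.0, -0.0, -1.0]]
force: [0.0, -0.3, 0.3]
opening: 0.582
grasp_force: 30.0
```

```bash
sed -i 's/    for x,y,z,a in wps:/    for x,y,z,a in wps:\n        z-=.021  # z = height of finger tips; reported TCP is 21 mm lower/' h.py; python3 -c "
from h import *
plan((.463,-.238,.2,45),(.645,.066,.22,108),(.645,.066,.13,108))"
```

```text
[-0.0, -0.0, 0.0, -0.02, 0.04, -6.63] rows>= 5 j6 -82.2
[0.0, -0.0, -12.6, 2.86, 11.49, -7.29] rows>= 11 j6 -112.2
[0.0, -0.0, -12.6, 2.86, 11.49, -4.29] rows>= 10 j6 -112.2
```

Gripped: opening 0.582, 30 N. Carrying it to above the magazine.

Emit:
send_rows:
  commands:
    - [0,0,0,0,0,-1.3,0]
    - [0,0,0,0,0,-2.6,0]
    - [0,0,0,0,0,-3.9,0]
    - [0,0,0,0,0,-5.2,0]
    - [0,0,0,0,0,-6.5,0]
    - [0,0,-12.6,2.9,11.49,-7,0]
    - [0,0,-12.6,2.9,11.49,-7,0]
    - [0,0,-12.6,2.9,11.49,-7,0]
    - [0,0,-12.6,2.9,11.49,-7,0]
    - [0,0,-12.6,2.9,11.49,-7,0]
    - [0,0,-12.6,2.9,11.49,-7,0]
    - [0,0,-12.6,2.9,11.49,-7,0]
    - [0,0,-12.6,2.9,11.49,-7,0]
    - [0,0,-12.6,2.9,11.49,-7,0]
    - [0,0,-12.6,2.9,11.49,-4.3,0]
    - [0,0,-12.6,2.9,11.49,-4.3,0]
    - [0,0,-12.6,2.9,11.49,-4.3,0]
    - [0,0,-12.6,2.9,11.49,-4.3,0]
    - [0,0,-12.6,2.9,11.49,-4.3,0]

```text
time_s: 13.6
position: [0.6449, 0.0665, 0.1105]
tcp_rot: [[-0.951, -0.309, 0.001], [-0.309, 0.951, -0.0], [-0.001, -0.001, -1.0]]
force: [0.1, -1.0, -1.0]
opening: 0.579
grasp_force: 30.0
```

```bash
python3 - <<'E'
from h import *
from rig import read_state,optics
s=read_state();p=s["position"];print(p,s["opening"],s["grasp_force"])
plan((.646,.065,.11,108),(.646,.065,.085,108))
out=[]
for n,(x,y) in(("scene",(230,120)),("top",(210,120))):
    c=optics.capture(n)
    def pr(q):
        v=c["extrinsics"]@np.r_[q,1]; u=c["intrinsics"]@v[:3]; return u[:2]/u[2]
    k=4;cr=cv2.resize(c["image"][y:y+100,x:x+100],None,fx=k,fy=k,interpolation=cv2.INTER_CUBIC)
    for q,col in((p+[0,0,.021],(0,0,255)),([.646,.065,.0715],(255,0,255))):
        u=pr(np.array(q));cv2.circle(cr,tuple(int(v) for v in (u-[x,y])*k),4,col,1)
    out.append(cr)
cv2.imwrite('pics/m6.png',np.hstack(out))
E
```

```text
[0.6449 0.0665 0.1105] 0.5794024183042543 29.999878406524658
[-0.01, 0.01, -0.0, -0.02, -0.06, 0.72] rows>= 1 j6 -112.3
[-0.01, 0.01, -0.0, -0.02, -0.06, 1.55] rows>= 2 j6 -112.3
```

View pics/m6.png

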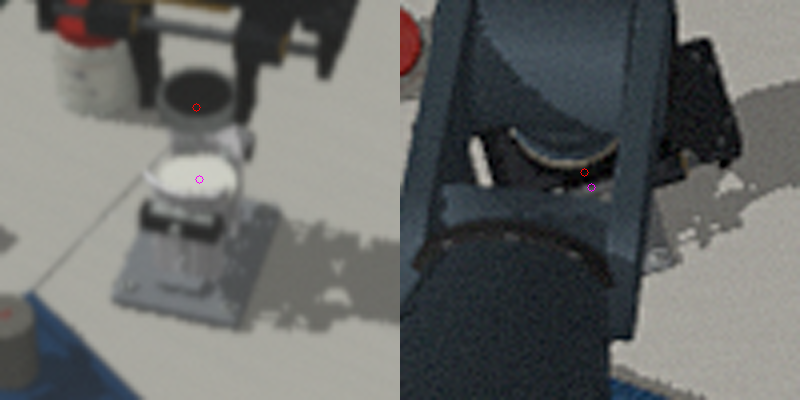

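The held disc's top is at scene-crop (197,92), right where the 21 mm correction puts it, and the follower's centre is at (197,177), 1–2 mm from my estimate. I'll lower it into the mouth.

```bash
python3 -c "
from h import *
plan((.646,.067,.1,108),(.646,.067,.082,108))"
```

```text
[-0.02, 0.05, -0.01, 0.0, 0.03, 1.11] rows>= 1 j6 -112.1
[-0.02, 0.05, -0.01, 0.0, 0.03, 1.71] rows>= 2 j6 -112.1
```

Emit:
send_rows:
  commands:
    - [0,0,0,-0.03,0,0.5,0]
    - [0,0,0,-0.03,0,1,0]
    - [0,0,0,-0.03,0,1.3,0]
    - [0,0,0,-0.03,0,1.5,0]
    - [0,0,0,-0.03,0,1.63,0]
    - [0,0,0,-0.03,0,1.63,0]
    - [0,0,0,-0.03,0,1.63,0]

```text
time_s: 14.28
position: [0.6452, 0.0667, 0.0618]
tcp_rot: [[-0.951, -0.309, 0.001], [-0.309, 0.951, -0.001], [-0.001, -0.001, -1.0]]
force: [-1.5, -2.0, 4.2]
opening: 0.577
grasp_force: 30.0
```

Emit:
send_rows:
  commands:
    - [0,0,0,0,0,0,0.7]
    - [0,0,0,0,0,0,0.7]
    - [0,0,0,0,0,0,0.7]
    - [0,0,0,0,0,0,0.7]
    - [0,0,0,0,0,-1,0.7]
    - [0,0,0,0,0,-1.6,0.7]
    - [0,0,0,0,0,-1.6,0]
    - [0,0,0,0,0,-1.6,0]
    - [0,0,0,0,0,-1.6,0]
    - [0,0,0,0,0,-1.6,0]
    - [0,0,0,0,0,-1.6,0]
    - [0,0,0,0,0,-1.6,0]
    - [0,0,0,0,0,-1.6,0]
    - [0,0,0,0,0,-1.6,0]
    - [0,0,0,0,0,-1.6,0]
    - [0,0,0,0,0,-1.6,0]

```text
time_s: 15.62
position: [0.6449, 0.0671, 0.1085]
tcp_rot: [[-0.951, -0.309, -0.0], [-0.309, 0.951, 0.0], [0.0, 0.0, -1.0]]
force: [0.2, -0.3, -0.5]
opening: 0.045
grasp_force: 0.0
```

```bash
cat > disc.py <<'E'
# where does the disc in the magazine appear (scene view)? crop file only if asked
from h import *
from rig import read_state,optics
import sys
s=read_state();print(s["position"],s["opening"])
c=optics.capture("scene")
x,y=230,110;cr=cv2.resize(c["image"][y:y+100,x:x+100],None,fx=4,fy=4,interpolation=cv2.INTER_CUBIC)
cv2.imwrite('pics/'+sys.argv[1],cr)
E
python3 disc.py m7.png; python3 -c "
from h import *
plan((.6455,.0665,.091,108),(.6455,.0665,.068,108))"
```

```text
[0.6449 0.0671 0.1085] 0.04499159770172252
[0.0, -0.0, 0.0, -0.01, -0.03, 1.28] rows>= 1 j6 -112.1
[0.0, -0.0, 0.0, -0.01, -0.03, 2.05] rows>= 2 j6 -112.1
```

View pics/m7.png

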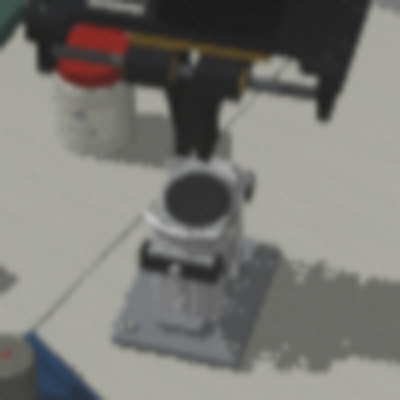

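The disc lies flat in the mouth, centre (200,198), with the shut fingertips over it. Pushing it through.

Emit:
send_rows:
  commands:
    - [0,0,0,0,0,0.6,0]
    - [0,0,0,0,0,1.2,0]
    - [0,0,0,0,0,1.4,0]
    - [0,0,0,0,0,1.6,0]
    - [0,0,0,0,0,1.8,0]
    - [0,0,0,0,0,1.95,0]
    - [0,0,0,0,0,2.08,0]
    - [0,0,0,0,0,2.08,0]
    - [0,0,0,0,0,2.08,0]

```text
time_s: 16.42
position: [0.6452, 0.067, 0.0473]
tcp_rot: [[-0.951, -0.309, 0.0], [-0.309, 0.951, -0.0], [-0.0, -0.0, -1.0]]
force: [-1.4, -0.6, 5.4]
opening: 0.005
grasp_force: 2.9
```

Tip at 68 mm and 5.4 N, which is just the follower spring, so it has snapped through. Next is the pale pellet, at the same yaw.

```bash
python3 -c "
from h import *
plan((.645,.067,.15,108),(.554,-.119,.06,108),(.554,-.119,.0015,108))"
```

```text
[-0.01, 0.0, 0.0, 0.01, -0.0, -2.72] rows>= 2 j6 -112.1
[-0.01, 0.0, 0.0, 4.81, -4.96, 0.28] rows>= 5 j6 -130.1
[-0.01, 0.0, 0.0, 4.81, -4.96, 2.23] rows>= 6 j6 -130.1
```

Emit:
send_rows:
  commands:
    - [0,0,0,0,0,-1.3,0]
    - [0,0,0,0,0,-2.6,0]
    - [0,0,0,0,0,-2.7,0]
    - [0,0,0,4.81,-4.96,-2,0.85]
    - [0,0,0,4.81,-4.96,-2,0.85]
    - [0,0,0,4.81,-4.96,-2,0.85]
    - [0,0,0,4.81,-4.96,-2,0.85]
    - [0,0,0,4.81,-4.96,-2,0.85]
    - [0,0,0,4.81,-4.96,-1,0.85]
    - [0,0,0,4.81,-4.96,0.2,0.85]
    - [0,0,0,4.81,-4.96,0.28,0.85]
    - [0,0,0,4.81,-4.96,0.28,0.85]
    - [0,0,0,4.81,-4.96,0.28,0.85]

```text
time_s: 17.5
position: [0.5545, -0.1188, 0.0386]
tcp_rot: [[-0.951, -0.31, 0.001], [-0.31, 0.951, -0.0], [-0.001, -0.001, -1.0]]
force: [0.1, -0.1, -0.4]
opening: 0.686
grasp_force: 0.0
```

```bash
python3 -c "
from h import *
plan((.554,-.119,.0015,108))"
```

```text
[-0.01, 0.01, 0.01, 0.02, 0.0, 1.94] rows>= 2 j6 -130.1
```

Emit:
send_rows:
  commands:
    - [0,0,0,0,0,0,0.85]
    - [0,0,0,0,0,0,0.85]
    - [0,0,0,0,0,1,0.85]
    - [0,0,0,0,0,1.7,0.85]
    - [0,0,0,0,0,1.93,0.85]
    - [0,0,0,0,0,1.93,0.85]
    - [0,0,0,0,0,1.93,0]
    - [0,0,0,0,0,1.93,0]
    - [0,0,0,0,0,1.93,0]
    - [0,0,0,0,0,1.93,0]
    - [0,0,0,0,0,1.93,0]
    - [0,0,0,0,0,1.93,0]
    - [0,0,0,0,0,1.93,0]

```text
time_s: 18.58
position: [0.5542, -0.1191, -0.0195]
tcp_rot: [[-0.951, -0.309, 0.001], [-0.309, 0.951, -0.0], [-0.001, -0.001, -1.0]]
force: [-0.3, 0.2, 5.2]
opening: 0.584
grasp_force: 30.0
```

```bash
python3 -c "
from h import *
plan((.554,-.119,.15,108),(.6452,.067,.15,108),(.6452,.067,.082,108))"
```

```text
[-0.01, 0.01, 0.0, 0.0, 0.0, -4.95] rows>= 4 j6 -130.1
[-0.01, 0.01, 0.0, -4.81, 4.96, -4.95] rows>= 7 j6 -112.1
[-0.01, 0.01, 0.0, -4.81, 4.96, -2.68] rows>= 6 j6 -112.1
```

Emit:
send_rows:
  commands:
    - [0,0,0,0,0,-1.3,0]
    - [0,0,0,0,0,-2.6,0]
    - [0,0,0,0,0,-3.9,0]
    - [0,0,0,0,0,-4.95,0]
    - [0,0,0,-4.81,4.96,-4.95,0]
    - [0,0,0,-4.81,4.96,-4.95,0]
    - [0,0,0,-4.81,4.96,-4.95,0]
    - [0,0,0,-4.81,4.96,-4.95,0]
    - [0,0,0,-4.81,4.96,-4.95,0]
    - [0,0,0,-4.81,4.96,-4.95,0]
    - [0,0,0,-4.81,4.96,-4.95,0]
    - [0,0,0,-4.81,4.96,-4,0]
    - [0,0,0,-4.81,4.96,-3.3,0]
    - [0,0,0,-4.81,4.96,-2.9,0]
    - [0,0,0,-4.81,4.96,-2.75,0]
    - [0,0,0,-4.81,4.96,-2.68,0]
    - [0,0,0,-4.81,4.96,-2.68,0]
    - [0,0,0,-4.81,4.96,-2.68,0]

```text
time_s: 20.08
position: [0.6446, 0.0664, 0.0607]
tcp_rot: [[-0.951, -0.309, -0.001], [-0.309, 0.951, -0.001], [0.001, -0.0, -1.0]]
force: [-1.6, -1.1, -0.1]
opening: 0.582
grasp_force: 30.0
```

Resting in the mouth. I'll release it, rise and shut the fingers.

Emit:
send_rows:
  commands:
    - [0,0,0,0,0,0,0.7]
    - [0,0,0,0,0,0,0.7]
    - [0,0,0,0,0,0,0.7]
    - [0,0,0,0,0,0,0.7]
    - [0,0,0,0,0,-1,0.7]
    - [0,0,0,0,0,-1.6,0.7]
    - [0,0,0,0,0,-1.6,0]
    - [0,0,0,0,0,-1.6,0]
    - [0,0,0,0,0,-1.6,0]
    - [0,0,0,0,0,-1.6,0]
    - [0,0,0,0,0,-1.6,0]
    - [0,0,0,0,0,-1.6,0]
    - [0,0,0,0,0,-1.6,0]
    - [0,0,0,0,0,-1.6,0]
    - [0,0,0,0,0,-1.6,0]
    - [0,0,0,0,0,-1.6,0]

```text
time_s: 21.42
position: [0.6449, 0.0671, 0.1081]
tcp_rot: [[-0.951, -0.309, -0.0], [-0.309, 0.951, 0.0], [0.0, 0.0, -1.0]]
force: [0.1, -0.1, -0.1]
opening: 0.046
grasp_force: 0.0
```

```bash
python3 - <<'E'
from h import *
from rig import optics,read_state
c=optics.capture("scene"); b=cv2.cvtColor(c["image"],cv2.COLOR_BGR2HSV)[145:180,262:300]
m=cv2.inRange(b,(10,60,90),(30,255,255)); k=max(cv2.findContours(m,0,1)[0],key=cv2.contourArea)
print(cen(k)+[262,145],cv2.minAreaRect(k),onz(c,cen(k)+[262,145],.091),read_state()["opening"])
plan((.6452,.067,.091,108),(.6452,.067,.067,108))
E
```

```text
[279.0183 158.7217] ((17.0, 13.5), (9.0, 14.0), 90.0) [0.6462 0.0676 0.091 ] 0.030618929879251237
[0.0, -0.0, 0.0, -0.01, -0.01, 1.27] rows>= 1 j6 -112.1
[0.0, -0.0, 0.0, -0.01, -0.01, 2.07] rows>= 2 j6 -112.1
```

The pale disc sits centred in the mouth at (0.646, 0.068) on the 91 mm plane. Pushing.

Emit:
send_rows:
  commands:
    - [0,0,0,0,0,0.6,0]
    - [0,0,0,0,0,1.2,0]
    - [0,0,0,0,0,1.4,0]
    - [0,0,0,0,0,1.6,0]
    - [0,0,0,0,0,1.8,0]
    - [0,0,0,0,0,1.95,0]
    - [0,0,0,0,0,2.08,0]
    - [0,0,0,0,0,2.08,0]
    - [0,0,0,0,0,2.08,0]

```text
time_s: 22.22
position: [0.6455, 0.067, 0.0473]
tcp_rot: [[-0.951, -0.309, 0.001], [-0.309, 0.951, -0.0], [-0.001, -0.001, -1.0]]
force: [-1.8, -0.9, 7.0]
opening: 0.005
grasp_force: 3.4
```

```bash
python3 -c "
from h import *
plan((.645,.067,.15,108),(.5685,-.35,.06,108),(.5685,-.35,.0015,108))"
```

```text
[-0.01, 0.01, 0.0, 0.01, 0.0, -2.72] rows>= 2 j6 -112.1
[-0.02, -0.01, -36.0, 6.74, -12.43, 0.28] rows>= 26 j6 30.4
[-0.02, -0.01, -36.0, 6.74, -12.42, 2.23] rows>= 26 j6 30.4
```

```bash
python3 -c "
from h import *
plan((.5685,-.35,.12,90),(.5685,-.35,.06,90))"
```

```text
[-0.0, 0.01, 3.6, 6.74, -12.43, -1.72] rows>= 11 j6 -131.6
[-0.0, 0.01, 3.6, 6.74, -12.43, 0.28] rows>= 11 j6 -131.6
```

Emit:
send_rows:
  commands:
    - [0,0,0,0,0,-1.3,0]
    - [0,0,0,0,0,-2.6,0]
    - [0,0,0,0,0,-2.7,0.85]
    - [0,0,3.6,6.74,-12.43,-2,0.85]
    - [0,0,3.6,6.74,-12.43,-2,0.85]
    - [0,0,3.6,6.74,-12.43,-2,0.85]
    - [0,0,3.6,6.74,-12.43,-2,0.85]
    - [0,0,3.6,6.74,-12.43,-2,0.85]
    - [0,0,3.6,6.74,-12.43,-2,0.85]
    - [0,0,3.6,6.74,-12.43,-2,0.85]
    - [0,0,3.6,6.74,-12.43,-2,0.85]
    - [0,0,3.6,6.74,-12.43,-2,0.85]
    - [0,0,3.6,6.74,-12.43,-2,0.85]
    - [0,0,3.6,6.74,-12.43,-1,0.85]
    - [0,0,3.6,6.74,-12.43,0.2,0.85]
    - [0,0,3.6,6.74,-12.43,0.28,0.85]
    - [0,0,3.6,6.74,-12.43,0.28,0.85]
    - [0,0,3.6,6.74,-12.43,0.28,0.85]

```text
time_s: 23.72
position: [0.5685, -0.3497, 0.0383]
tcp_rot: [[-1.0, -0.001, 0.0], [-0.001, 1.0, -0.0], [-0.0, -0.0, -1.0]]
force: [0.7, -0.4, 0.2]
opening: 0.848
grasp_force: 0.0
```

```bash
python3 - <<'E'
from h import *
from rig import optics
c=optics.capture("scene"); b=cv2.cvtColor(c["image"],cv2.COLOR_BGR2HSV)[145:180,262:300]
m=cv2.inRange(b,(10,60,60),(30,255,255)); k=max(cv2.findContours(m,0,1)[0],key=cv2.contourArea)
print(cen(k)+[262,145],cv2.minAreaRect(k),onz(c,cen(k)+[262,145],.072))
plan((.5685,-.35,.0015,90))
E
```

```text
[278.987  163.3355] ((17.0, 18.0), (14.0, 8.0), 0.0) [0.649  0.0694 0.072 ]
[-0.02, 0.03, 0.02, 0.03, 0.01, 1.96] rows>= 2 j6 -131.6
```

The pale disc's image dropped to the follower's old height, so it is under the catches. Now gripping the monitor.

Emit:
send_rows:
  commands:
    - [0,0,0,0,0,1,0.85]
    - [0,0,0,0,0,1.7,0.85]
    - [0,0,0,0,0,1.94,0.85]
    - [0,0,0,0,0,1.94,0.85]
    - [0,0,0,0,0,1.94,0]
    - [0,0,0,0,0,1.94,0]
    - [0,0,0,0,0,1.94,0]
    - [0,0,0,0,0,1.94,0]
    - [0,0,0,0,0,1.94,0]
    - [0,0,0,0,0,1.94,0]
    - [0,0,0,0,0,1.94,0]
    - [0,0,0,0,0,1.94,0]

```text
time_s: 24.77
position: [0.5684, -0.3503, -0.0199]
tcp_rot: [[-1.0, -0.0, 0.001], [-0.0, 1.0, -0.001], [-0.001, -0.001, -1.0]]
force: [0.2, 0.7, 5.0]
opening: 0.582
grasp_force: 30.0
```

```bash
python3 -c "
from h import *
plan((.5685,-.35,.14,90),(.6455,.067,.15,108),(.6455,.067,.082,108))"
```

```text
[-0.01, 0.01, 0.0, -0.01, 0.01, -4.63] rows>= 4 j6 -131.6
[-0.01, 0.01, -3.6, -2.58, 13.9, -4.97] rows>= 11 j6 -112.1
[-0.01, 0.01, -3.6, -2.58, 13.91, -2.7] rows>= 11 j6 -112.1
```

Emit:
send_rows:
  commands:
    - [0,0,0,0,0,-1.3,0]
    - [0,0,0,0,0,-2.6,0]
    - [0,0,0,0,0,-3.9,0]
    - [0,0,-3.6,-2.58,13.9,-5.2,0]
    - [0,0,-3.6,-2.58,13.9,-5.2,0]
    - [0,0,-3.6,-2.58,13.9,-5.2,0]
    - [0,0,-3.6,-2.58,13.9,-5.2,0]
    - [0,0,-3.6,-2.58,13.9,-5.2,0]
    - [0,0,-3.6,-2.58,13.9,-5.2,0]
    - [0,0,-3.6,-2.58,13.9,-5.2,0]
    - [0,0,-3.6,-2.58,13.9,-5.2,0]
    - [0,0,-3.6,-2.58,13.9,-5.2,0]
    - [0,0,-3.6,-2.58,13.9,-5.2,0]
    - [0,0,-3.6,-2.58,13.9,-5.2,0]
    - [0,0,-3.6,-2.58,13.9,-5.2,0]
    - [0,0,-3.6,-2.58,13.9,-4.3,0]
    - [0,0,-3.6,-2.58,13.9,-3.6,0]
    - [0,0,-3.6,-2.58,13.9,-3.4,0]
    - [0,0,-3.6,-2.58,13.9,-3.4,0]
    - [0,0,-3.6,-2.58,13.9,-3.4,0]

```text
time_s: 26.43
position: [0.6452, 0.0656, 0.081]
tcp_rot: [[-0.951, -0.308, -0.001], [-0.308, 0.951, -0.0], [0.001, -0.0, -1.0]]
force: [-0.1, -0.2, -0.5]
opening: 0.581
grasp_force: 30.0
```

```bash
python3 -c "
from h import *
plan((.6455,.067,.082,108))"
```

```text
[-0.0, -0.01, -0.02, -0.02, 0.04, 0.67] rows>= 1 j6 -112.1
```

Emit:
send_rows:
  commands:
    - [0,0,0,-0.02,0.04,0.4,0]
    - [0,0,0,-0.02,0.04,0.6,0]
    - [0,0,0,-0.02,0.04,0.68,0]
    - [0,0,0,-0.02,0.04,0.68,0]
    - [0,0,0,-0.02,0.04,0.68,0.7]
    - [0,0,0,-0.02,0.04,0.68,0.7]
    - [0,0,0,-0.02,0.04,0.68,0.7]
    - [0,0,0,-0.02,0.04,0.68,0.7]
    - [0,0,0,-0.02,0.04,-0.4,0.7]
    - [0,0,0,-0.02,0.04,-0.9,0.7]
    - [0,0,0,-0.02,0.04,-0.9,0]
    - [0,0,0,-0.02,0.04,-0.9,0]
    - [0,0,0,-0.02,0.04,-0.9,0]
    - [0,0,0,-0.02,0.04,-0.9,0]
    - [0,0,0,-0.02,0.04,-0.9,0]
    - [0,0,0,-0.02,0.04,-0.9,0]
    - [0,0,0,-0.02,0.04,-0.9,0]
    - [0,0,0,-0.02,0.04,-0.9,0]
    - [0,0,0,-0.02,0.04,-0.9,0]
    - [0,0,0,-0.02,0.04,-0.9,0]

```text
time_s: 28.1
position: [0.6455, 0.0683, 0.1082]
tcp_rot: [[-0.951, -0.309, -0.0], [-0.309, 0.951, 0.0], [0.0, 0.0, -1.0]]
force: [0.2, -0.7, -1.0]
opening: 0.047
grasp_force: 0.0
```

```bash
cat > g.py <<'E'
from h import *
from rig import optics,read_state
c=optics.capture("scene"); b=cv2.cvtColor(c["image"],cv2.COLOR_BGR2HSV)[140:185,258:304]
m=cv2.inRange(b,(55,100,30),(90,255,255)); k=max(cv2.findContours(m,0,1)[0],key=cv2.contourArea)
q=cen(k)+[258,140]; print(q,cv2.boundingRect(k),onz(c,q,.091),onz(c,q,.072),read_state()["opening"])
E
python3 g.py; python3 -c "
from h import *
plan((.6455,.067,.067,108))"
```

```text
[278.7563 159.0152] (14, 13, 15, 13) [0.6449 0.0676 0.091 ] [0.6622 0.0785 0.072 ] 0.03010691641875804
[-0.0, -0.0, 0.0, 0.01, -0.04, 2.07] rows>= 2 j6 -112.1
```

The monitor is centred in the mouth at (0.645, 0.068). Pushing.

Emit:
send_rows:
  commands:
    - [0,0,0,0,-0.04,0.6,0]
    - [0,0,0,0,-0.04,1.2,0]
    - [0,0,0,0,-0.04,1.4,0]
    - [0,0,0,0,-0.04,1.6,0]
    - [0,0,0,0,-0.04,1.8,0]
    - [0,0,0,0,-0.04,1.95,0]
    - [0,0,0,0,-0.04,2.1,0]
    - [0,0,0,0,-0.04,2.1,0]
    - [0,0,0,0,-0.04,2.1,0]

```text
time_s: 28.9
position: [0.6477, 0.0668, 0.0471]
tcp_rot: [[-0.951, -0.309, 0.004], [-0.309, 0.951, -0.001], [-0.004, -0.002, -1.0]]
force: [0.4, -0.2, 8.1]
opening: 0.009
grasp_force: 4.0
```

```bash
python3 -c "
from h import *
plan((.6455,.067,.15,108),(.56,-.236,.15,130),(.56,-.236,.06,130),(.56,-.236,.06,40))"
```

```text
[-0.02, 0.04, 0.0, 0.06, 0.02, -2.73] rows>= 2 j6 -112.1
[0.05, 0.04, 31.6, 5.89, -8.7, -2.73] rows>= 23 j6 17.1
[0.05, 0.04, 31.6, 5.9, -8.69, 0.27] rows>= 23 j6 17.1
[0.01, 0.05, 13.6, 5.9, -8.69, 0.27] rows>= 10 j6 -72.9
```

8.1 N with the tip at 68 mm. I'll rise, check the monitor, and head to the dark cube.

Emit:
send_rows:
  commands:
    - [0,0,0,0,0,-1.3,0]
    - [0,0,0,0,0,-2.6,0]
    - [0,0,0,0,0,-2.7,0.9]
    - [0,0,13.6,5.9,-8.7,-2.7,0.9]
    - [0,0,13.6,5.9,-8.7,-2.7,0.9]
    - [0,0,13.6,5.9,-8.7,-2.7,0.9]
    - [0,0,13.6,5.9,-8.7,-2.7,0.9]
    - [0,0,13.6,5.9,-8.7,-2.7,0.9]
    - [0,0,13.6,5.9,-8.7,-2.7,0.9]
    - [0,0,13.6,5.9,-8.7,-2.7,0.9]
    - [0,0,13.6,5.9,-8.7,-2.7,0.9]
    - [0,0,13.6,5.9,-8.7,-2.7,0.9]
    - [0,0,13.6,5.9,-8.7,-2.7,0.9]
    - [0,0,13.6,5.9,-8.7,-2.7,0.9]
    - [0,0,13.6,5.9,-8.7,-1.5,0.9]
    - [0,0,13.6,5.9,-8.7,-0.3,0.9]
    - [0,0,13.6,5.9,-8.7,0.27,0.9]
    - [0,0,13.6,5.9,-8.7,0.27,0.9]
    - [0,0,13.6,5.9,-8.7,0.27,0.9]

```text
time_s: 30.48
position: [0.5578, -0.235, 0.0364]
tcp_rot: [[-0.644, 0.765, -0.002], [0.765, 0.644, 0.001], [0.002, -0.001, -1.0]]
force: [0.4, 1.1, 0.7]
opening: 0.902
grasp_force: 0.0
```

```bash
python3 g.py; python3 -c "
from h import *
plan((.56,-.236,.06,40),(.56,-.236,.02,40))"
```

```text
[279.    163.219] (14, 20, 15, 7) [0.6324 0.0588 0.091 ] [0.6494 0.0696 0.072 ] 0.9014988061056999
[0.0, 0.01, 0.02, -0.03, 0.02, -0.04] rows>= 1 j6 -72.9
[0.0, 0.01, 0.02, -0.03, 0.02, 1.29] rows>= 1 j6 -72.9
```

The monitor matches the caught position, same as the pale disc before. Gripping the dark cube.

Emit:
send_rows:
  commands:
    - [0,0,0,0,0,0.7,0.9]
    - [0,0,0,0,0,1.2,0.9]
    - [0,0,0,0,0,1.27,0.9]
    - [0,0,0,0,0,1.27,0]
    - [0,0,0,0,0,1.27,0]
    - [0,0,0,0,0,1.27,0]
    - [0,0,0,0,0,1.27,0]
    - [0,0,0,0,0,1.27,0]
    - [0,0,0,0,0,1.27,0]
    - [0,0,0,0,0,1.27,0]
    - [0,0,0,0,0,1.27,0]
    - [0,0,0,0,0,1.27,0]
    - [0,0,0,0,0,1.27,0]

```text
time_s: 31.62
position: [0.5583, -0.2358, -0.0006]
tcp_rot: [[-0.643, 0.766, 0.0], [0.766, 0.643, -0.0], [-0.0, 0.0, -1.0]]
force: [-0.4, 0.4, 4.2]
opening: 0.454
grasp_force: 30.0
```

```bash
python3 -c "
from h import *
plan((.56,-.236,.15,40),(.4764,.0433,.15,-19),(.4764,.0433,.06,-19))"
```

```text
[0.0, 0.0, 0.0, -0.04, 0.04, -4.32] rows>= 4 j6 -72.9
[0.0, 0.0, 11.8, 8.88, 3.89, -4.32] rows>= 9 j6 14.2
[0.0, 0.0, 11.8, 8.88, 3.89, -1.32] rows>= 9 j6 14.2
```

Emit:
send_rows:
  commands:
    - [0,0,0,0,0,-1.3,0]
    - [0,0,0,0,0,-2.6,0]
    - [0,0,0,0,0,-3.9,0]
    - [0,0,0,0,0,-4.3,0]
    - [0,0,11.8,8.88,3.89,-4.3,0]
    - [0,0,11.8,8.88,3.89,-4.3,0]
    - [0,0,11.8,8.88,3.89,-4.3,0]
    - [0,0,11.8,8.88,3.89,-4.3,0]
    - [0,0,11.8,8.88,3.89,-4.3,0]
    - [0,0,11.8,8.88,3.89,-4.3,0]
    - [0,0,11.8,8.88,3.89,-4.3,0]
    - [0,0,11.8,8.88,3.89,-4.3,0]
    - [0,0,11.8,8.88,3.89,-4.3,0]
    - [0,0,11.8,8.88,3.89,-4.3,0]
    - [0,0,11.8,8.88,3.89,-3,0]
    - [0,0,11.8,8.88,3.89,-1.8,0]
    - [0,0,11.8,8.88,3.89,-1.3,0]
    - [0,0,11.8,8.88,3.89,-1.3,0]
    - [0,0,11.8,8.88,3.89,-1.3,0]

```text
time_s: 33.2
position: [0.476, 0.0429, 0.0373]
tcp_rot: [[0.325, 0.946, -0.002], [0.946, -0.325, 0.0], [-0.0, -0.002, -1.0]]
force: [0.9, -0.4, -1.8]
opening: 0.458
grasp_force: 30.0
```

```bash
python3 - <<'E'
from h import *
plan((.4764,.0433,.025,-19),(.4764,.0433,.15,-19))
from rig import optics
out=[]
for n,(x,y) in(("scene",(200,150)),("top",(200,170))):
    out.append(cv2.resize(optics.capture(n)["image"][y:y+100,x:x+100],None,fx=4,fy=4,interpolation=cv2.INTER_CUBIC))
cv2.imwrite('pics/m8.png',np.hstack(out))
E
```

```text
[-0.02, 0.0, 0.0, 0.02, 0.01, 1.11] rows>= 1 j6 14.2
[-0.02, 0.0, 0.0, 0.02, 0.0, -3.06] rows>= 3 j6 14.2
```

View pics/m8.png

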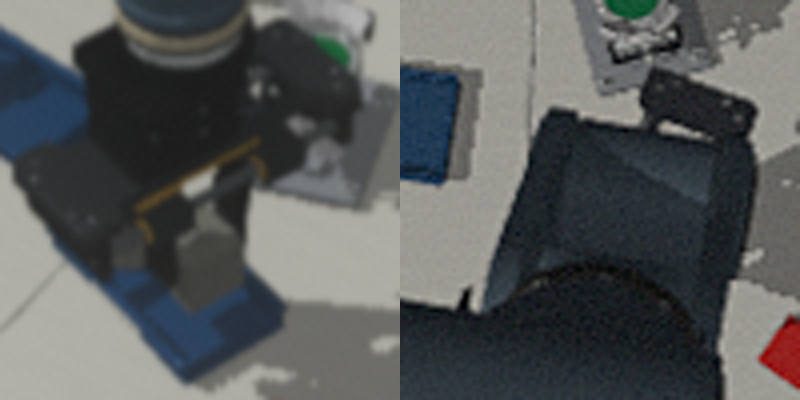

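The cube hangs over the free bay at scene-crop (207,255). The cylinder is at (128,250), clear of the fingers. Lowering and releasing with the tips kept above the wall.

Emit:
send_rows:
  commands:
    - [0,0,0,0,0,0.5,0]
    - [0,0,0,0,0,0.9,0]
    - [0,0,0,0,0,1.1,0]
    - [0,0,0,0,0,1.1,0]
    - [0,0,0,0,0,1.1,0.6]
    - [0,0,0,0,0,1.1,0.6]
    - [0,0,0,0,0,1.1,0.6]
    - [0,0,0,0,0,1.1,0.6]
    - [0,0,0,0,0,0.1,0.6]
    - [0,0,0,0,0,-1.2,0.6]
    - [0,0,0,0,0,-2.5,0.6]
    - [0,0,0,0,0,-2.8,0.6]
    - [0,0,0,0,0,-2.8,0.6]

```text
time_s: 34.38
position: [0.4789, 0.0431, 0.1253]
tcp_rot: [[0.325, 0.946, 0.008], [0.946, -0.325, -0.001], [0.002, 0.008, -1.0]]
force: [0.2, 0.8, -0.6]
opening: 0.601
grasp_force: 0.0
```

```bash
python3 -c "
from h import *
plan((.441,-.138,.14,-7),(.441,-.138,.06,-7),(.441,-.138,.02,-7))"
```

```text
[0.1, -0.01, -2.4, -6.12, 0.77, 0.21] rows>= 5 j6 -20.4
[0.1, -0.01, -2.4, -6.12, 0.74, 2.87] rows>= 5 j6 -20.4
[0.1, -0.01, -2.4, -6.13, 0.73, 4.21] rows>= 6 j6 -20.4
```

Emit:
send_rows:
  commands:
    - [0,0,-2.4,-6.12,0.77,0,0.9]
    - [0,0,-2.4,-6.12,0.77,0,0.9]
    - [0,0,-2.4,-6.12,0.77,0,0.9]
    - [0,0,-2.4,-6.12,0.77,0,0.9]
    - [0,0,-2.4,-6.12,0.77,0,0.9]
    - [0,0,-2.4,-6.12,0.77,0.2,0.9]
    - [0,0,-2.4,-6.12,0.77,1.5,0.9]
    - [0,0,-2.4,-6.12,0.77,2.7,0.9]
    - [0,0,-2.4,-6.12,0.77,2.7,0.9]
    - [0,0,-2.4,-6.12,0.77,2.7,0.9]

```text
time_s: 35.22
position: [0.4357, -0.1357, 0.0385]
tcp_rot: [[0.121, 0.993, -0.008], [0.993, -0.121, 0.005], [0.004, -0.008, -1.0]]
force: [0.1, 0.0, -0.3]
opening: 0.903
grasp_force: 0.0
```

```bash
python3 - <<'E'
from h import *
plan((.441,-.138,.02,-7))
from rig import optics
# dark cube and cylinder now, in both views, by gray threshold inside the tray region
for n,z in(("top",.044),("scene",.044)):
    c=optics.capture(n);cv2.imwrite(f"pics/d_{n}.png",c["image"])
E
```

```text
[-0.09, -0.04, 0.0, -0.06, 0.2, 1.32] rows>= 1 j6 -20.4
```

Emit:
send_rows:
  commands:
    - [0,0,0,-0.04,0.12,0,0.9]
    - [0,0,0,-0.04,0.12,0.7,0.9]
    - [0,0,0,-0.04,0.12,1.2,0.9]
    - [0,0,0,-0.04,0.12,1.28,0.9]
    - [0,0,0,-0.04,0.12,1.28,0]
    - [0,0,0,-0.04,0.12,1.28,0]
    - [0,0,0,-0.04,0.12,1.28,0]
    - [0,0,0,-0.04,0.12,1.28,0]
    - [0,0,0,-0.04,0.12,1.28,0]
    - [0,0,0,-0.04,0.12,1.28,0]
    - [0,0,0,-0.04,0.12,1.28,0]
    - [0,0,0,-0.04,0.12,1.28,0]
    - [0,0,0,-0.04,0.12,1.28,0]

```text
time_s: 36.4
position: [0.4412, -0.1392, 0.0029]
tcp_rot: [[0.121, 0.993, -0.001], [0.993, -0.121, 0.0], [0.0, -0.001, -1.0]]
force: [-2.3, 0.6, 5.7]
opening: 0.46
grasp_force: 29.5
```

```bash
python3 -c "
from h import *
plan((.441,-.138,.17,-7),(.56,.09,.18,-7),(.5558,.2301,.17,-6),(.5558,.2301,.06,-6))"
```

```text
[-0.01, -0.0, 0.0, 0.04, -0.02, -4.87] rows>= 4 j6 -20.4
[-0.01, -0.0, 0.0, 8.07, 3.0, -5.2] rows>= 8 j6 6.1
[-0.01, -0.0, -0.2, 12.68, 2.29, -4.87] rows>= 10 j6 18.5
[-0.01, -0.0, -0.2, 12.68, 2.29, -1.2] rows>= 10 j6 18.5
```

Emit:
send_rows:
  commands:
    - [0,0,0,0,0,-1.3,0]
    - [0,0,0,0,0,-2.6,0]
    - [0,0,0,0,0,-3.9,0]
    - [0,0,0,0,0,-5,0]
    - [0,0,-0.2,12.68,2.29,-5,0]
    - [0,0,-0.2,12.68,2.29,-5,0]
    - [0,0,-0.2,12.68,2.29,-5,0]
    - [0,0,-0.2,12.68,2.29,-5,0]
    - [0,0,-0.2,12.68,2.29,-5,0]
    - [0,0,-0.2,12.68,2.29,-5,0]
    - [0,0,-0.2,12.68,2.29,-5,0]
    - [0,0,-0.2,12.68,2.29,-5,0]
    - [0,0,-0.2,12.68,2.29,-5,0]
    - [0,0,-0.2,12.68,2.29,-5,0]
    - [0,0,-0.2,12.68,2.29,-5,0]
    - [0,0,-0.2,12.68,2.29,-4,0]
    - [0,0,-0.2,12.68,2.29,-2.7,0]
    - [0,0,-0.2,12.68,2.29,-1.4,0]
    - [0,0,-0.2,12.68,2.29,-1.2,0]
    - [0,0,-0.2,12.68,2.29,-1.2,0]

```text
time_s: 38.07
position: [0.553, 0.2278, 0.0357]
tcp_rot: [[0.106, 0.994, -0.009], [0.994, -0.106, -0.002], [-0.003, -0.008, -1.0]]
force: [0.5, 0.4, -1.9]
opening: 0.46
grasp_force: 29.5
```

```bash
python3 -c "
from h import *
plan((.5558,.2301,.0285,-6))"
```

```text
[-0.1, 0.03, -0.01, 0.09, 0.09, 0.94] rows>= 1 j6 18.5
```

Emit:
send_rows:
  commands:
    - [0,0,0,0.03,0.05,0,0]
    - [0,0,0,0.03,0.05,0.4,0]
    - [0,0,0,0.03,0.05,0.75,0]
    - [0,0,0,0.03,0.05,0.92,0]
    - [0,0,0,0.03,0.05,0.92,0]
    - [0,0,0,0.03,0.05,0.92,0.6]
    - [0,0,0,0.03,0.05,0.92,0.6]
    - [0,0,0,0.03,0.05,0.92,0.6]
    - [0,0,0,0.03,0.05,0.92,0.6]
    - [0,0,0,0.03,0.05,-0.1,0.6]
    - [0,0,0,0.03,0.05,-1.4,0.6]
    - [0,0,0,0.03,0.05,-2.7,0.6]
    - [0,0,0,0.03,0.05,-4,0.6]
    - [0,0,0,0.03,0.05,-4.8,0.6]
    - [0,0,0,0.03,0.05,-4.8,0.6]

```text
time_s: 39.32
position: [0.5623, 0.2317, 0.1898]
tcp_rot: [[0.104, 0.994, 0.014], [0.995, -0.104, 0.003], [0.004, 0.013, -1.0]]
force: [-0.3, 0.1, -0.5]
opening: 0.6
grasp_force: 0.0
```

```bash
python3 -c "
from h import *
plan((.45,-.2,.25,-6))"
```

```text
[0.15, -0.05, 0.01, -14.7, -2.21, -1.4] rows>= 11 j6 -28.0
```

Moving clear to check everything with the last picture.

Emit:
send_rows:
  commands:
    - [0,0,0,-14.5,-2.3,-1.5,0.6]
    - [0,0,0,-14.5,-2.3,-1.5,0.6]
    - [0,0,0,-14.5,-2.3,-1.5,0.6]
    - [0,0,0,-14.5,-2.3,-1.5,0.6]
    - [0,0,0,-14.5,-2.3,-1.5,0.6]
    - [0,0,0,-14.5,-2.3,-1.5,0.6]
    - [0,0,0,-14.5,-2.3,-1.5,0.6]
    - [0,0,0,-14.5,-2.3,-1.5,0.6]
    - [0,0,0,-14.5,-2.3,-1.5,0.6]
    - [0,0,0,-14.5,-2.3,-1.5,0.6]
    - [0,0,0,-14.5,-2.3,-1.5,0.6]
    - [0,0,0,-14.5,-2.3,-1.5,0.6]
    - [0,0,0,-14.5,-2.3,-1.5,0.6]
    - [0,0,0,-14.5,-2.3,-1.5,0.6]

```text
time_s: 40.48
position: [0.4433, -0.1939, 0.2271]
tcp_rot: [[0.105, 0.994, -0.001], [0.994, -0.105, 0.002], [0.001, -0.001, -1.0]]
force: [0.4, 1.0, -0.2]
opening: 0.596
grasp_force: 0.0
```

```bash
python3 - <<'E'
from h import *
from rig import optics
out=[]
for n,(x,y) in(("scene",(165,130)),("top",(150,145))):
    c=optics.capture(n); im=c["image"].copy(); w=130
    def pr(q):
        v=c["extrinsics"]@np.r_[q,1]; u=c["intrinsics"]@v[:3]; return u[:2]/u[2]
    cr=cv2.resize(im[y:y+110,x:x+w],None,fx=3,fy=3,interpolation=cv2.INTER_CUBIC)
    for b in((.4764,.0433,.044),(.5558,.2301,.044),(.6455,.067,.072)):
        u=pr(np.array(b));cv2.circle(cr,tuple(int(v) for v in (u-[x,y])*3),4,(255,0,255),1)
    out.append(cr)
cv2.imwrite('pics/fin.png',np.hstack(out))
E
python3 g.py
```

```text
[278.9437 163.1808] (14, 20, 15, 7) [0.6324 0.059  0.091 ] [0.6494 0.0698 0.072 ] 0.5983349751788463
```

View pics/fin.png

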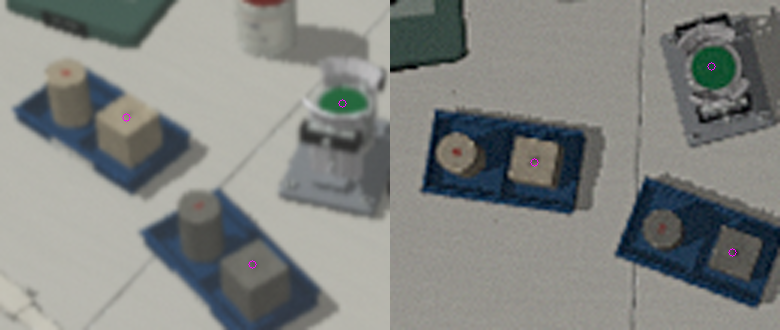

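The final view shows both cubes flat in the free bays at top-crop (533,160) and (733,252). Both cylinders are standing, and the green monitor lies flat under the catches at (712,66).

```bash
python3 -c "
from rig import bot
print(bot.hand_in())"
```

```text
the job is handed in; nothing more can be done
None
```

The job is handed in, with no verdict returned; at about 40 s of 131 s the last camera check showed the monitor flat under the catches over both pellets, each cube in its matching bay, and both cylinders standing.

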